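Cover the prepped vegetables with the matching round lids

ROBOT

A 7-joint arm with a two-finger parallel gripper is mounted at the origin on the work surface. World frame = base frame: x ahead of the robot, y to its left, z up, the work surface at z = 0. Lengths are in mm, angles in rad, forces in N, time in s.
With the tool pointing down it reaches from about 400 to 875 mm from the base axis. Payload 4.4 kg.
Tool frame: the origin (TCP) lies midway between the tips of the shut fingers; the grasp point (between the pads) lies 19 mm behind it; x points along the fingers, y is the direction in which the jaws open and shut, and the axes are right-handed (so a half turn about x gives the same grasp; the last joint's range is limited). The gripper opens to 85 mm and grips with 20 to 120 N. Pads are 22 mm wide; open, the fingers measure 114 mm over their backs; the gripper's body (76 mm by 85 mm) begins 54 mm behind the grasp point. The pads swing forward as they close: fully open they stand 13 mm farther back than shut.
Start: joints at [-1.224, 0.628, 0.038, 1.517, -0.027, 0.996, -0.02], TCP at [260.743, 595.425, 231.313] pointing down, gripper open.
Joint ranges: [-3.06, 3.06], [-0.37, 2.12], [-1.25, 1.32], [0.18, 2.47], [-1.1, 4.24], [0.23, 1.98], [-2.94, 2.94]. Speed limits (rad/s): [2.57, 2.57, 3.14, 3.14, 3.14, 3.14, 3.14].

INTERFACE

Orientations are given as [roll, pitch, yaw] about the fixed x, y, z axes, in that order (R = Rz(yaw) Ry(pitch) Rx(roll)).
In Python, from cell import ctrl gives the robot as it stands.
- The arm moves only by the tool arm_command, never from a script. Its argument "series" is a list of rows, each a list of 7 numbers: the opening, from 0 (shut) to 1 (fully open), then the shift along the world's x, y, z in cm, then the turn, a rotation vector about the world's x, y, z in degrees. In form: [[claw, x, y, z, rx, ry, rz], ...]. A call has 1 to 20 rows; each row shifts and turns the commanded pose from where the row before left it; what a row does not reach is not made up. A row lasts 1/12 s, in which the tool goes at most 41.7 mm and 7.16 degrees, less where a joint would pass 70% of its speed; a pose out of reach is approached as far as the arm can. A call with a gripper value outside its range is refused whole. The fingers move at their own pace and stop on an object; the grip force is fixed at half the most. Time passes only in rows, so rows that do not move let the fingers close. It gives the time, the measured TCP pose, the force and the opening at its end, in the units of the state.
- ctrl.read_state(): the state, without advancing time (a new reading comes with each control period).
- ctrl.get_image(name): name is "scene" or "side" or "wrist"; returns the picture (400x640x3 uint8, blue, green, red); there is no depth.
- ctrl.calibration(name): a dict with "fovy" (degrees; the focal length in pixels is half the picture's height over the tangent of half this angle, whatever the lens; pixels are square), "cx", "cy" (the principal point, pixels), "cam_to_world" (4x4, takes a point from camera to world coordinates); the wrist camera has in their place "T_tool_cam" (4x4, takes a point from camera to tool coordinates, whose origin is the TCP and whose axes are the tool frame's). Camera axes: x right, y up, looking along -z (the intrinsics and any distortion apply to the point x, -y, -z); pixel columns grow to the right and rows downward; lengths in mm; the calibration is good to about 2 mm. A picture is of the moment at which its call begins: read the wrist's pose just before it. calibration takes no time and is no camera call.
- ctrl.finish_job(): hands the job in, once; it reports no verdict.
Trained networks look in the newest picture that a camera, given by its name, has taken for a name from the list of things; names that differ only in an ending like _2 or _b are one class to them, and where a whole thing is asked for, a point or a joint stands for the part that bears it (a point fixed in the world has none). Each returns a list of dicts, best first, with "conf" (0 to 1); they miss things now and then, are a little off and sometimes report something else, mostly with a low value. They report only what shows in the picture. A call takes as long as a camera call. They do not tell look-alikes from the thing itself.
- ctrl.spot_in(label, camera): "centre" ([x, y, z] in mm, in world coordinates, good to about 4 mm: the middle of the surface that is visible of it).
The state is a dict: "clock": time; "qpos": joint angles; "qd": joint speeds; "tau": joint torques, N m; "eef_pos": TCP position; "tool_rot": TCP orientation; "force": force on the tool from outside, world axes, zero at the start; "torque": the same for the moment, N m; "width": finger opening in mm.
Only numpy, scipy, OpenCV 4.12 (cv2) and the standard library are available. Lean on these libraries where they do the work, as an engineer would, in place of code of your own. Each camera call takes 0.05 s, during which the arm holds its last target.

TASK

Cover the three round pots of cut vegetables: set each of the three round lids, without dropping it, on the pot of its own size so that it is fully seated and flat on the rim. Leave the pots standing where they are, and leave the empty rectangular pan, its lid, the salt shaker and the white cup alone.

Things in the scene. Friction and masses are not known exactly. Their poses are not given: they have to be found in the camera images.
- pot_large: The large of three round open steel pots: straight sides, 136 mm outside diameter, 64 mm high, wall 3 mm, no handles, with cut vegetables inside to 26 mm below the rim. Loose, stands on the bench. Origin: centre of its underside, z up.
- pot_medium: The medium of three round open steel pots: straight sides, 108 mm outside diameter, 58 mm high, wall 3 mm, no handles, with cut vegetables inside to 26 mm below the rim. Loose, stands on the bench. Origin: centre of its underside, z up.
- pot_small: The small of three round open steel pots: straight sides, 82 mm outside diameter, 52 mm high, wall 3 mm, no handles, with cut vegetables inside to 26 mm below the rim. Loose, stands on the bench. Origin: centre of its underside, z up.
- lid_large: The large of three round metal lids, fits the large pot: flange 144 mm in diameter, 4 mm thick; below it a tapered plug 8 mm deep (122 mm wide, 112 mm at its foot); on top a black round knob, diameter 22 mm. Starts right way up. Origin: centre of the plug's underside, z up; flange 8 to 12 mm, knob 12 to 42 mm above it. Seated, flange on the rim, it is 56 mm above the pot's origin; play 4 mm.
- lid_medium: The medium of three round metal lids, fits the medium pot: flange 116 mm in diameter, 4 mm thick; below it a tapered plug 8 mm deep (94 mm wide, 84 mm at its foot); on top a black round knob, diameter 22 mm. Starts right way up. Origin: centre of the plug's underside, z up; flange 8 to 12 mm, knob 12 to 42 mm above it. Seated, flange on the rim, it is 50 mm above the pot's origin; play 4 mm.
- lid_small: The small of three round metal lids, fits the small pot: flange 90 mm in diameter, 4 mm thick; below it a tapered plug 8 mm deep (68 mm wide, 58 mm at its foot); on top a black round knob, diameter 22 mm. Starts right way up. Origin: centre of the plug's underside, z up; flange 8 to 12 mm, knob 12 to 42 mm above it. Seated, flange on the rim, it is 44 mm above the pot's origin; play 4 mm.
- rect_pan: Empty open rectangular steel pan, 120 x 96 mm and 58 mm high, wall 3 mm. To be left alone. Origin: centre of its underside, z up.
- rect_lid: Rectangular metal lid, 124 x 100 mm, 12 mm thick, with a black bar handle 55 x 14 mm, whose top is 40 mm above the bench. To be left alone. Origin: centre of its underside, z up.
- shaker: Steel salt shaker with a domed, pierced top, 44 mm in diameter and 63 mm high. To be left alone. Origin: centre of its underside, z up.
- ramekin: White ceramic cup without a handle, 58 mm across the rim, 42 mm high. To be left alone. Origin: centre of its underside, z up.
Things that resemble listed ones, but are neither listed nor needed, are in the scene too. What is shaped like the pot_large but purple is not meant.

How it is judged (in metres and radians):
At the end, for the whole second after the job is handed in: Each round lid seated on the round pot of its size: centred to 9 mm, height to 4 mm, flat on the rim to 0.06 rad and level to 0.1 rad, released, at rest; round pots standing, at rest, within 40 mm of their start; rectangular pan and lid, shaker and cup within 25 mm of theirs (horizontal distance between lid_large and pot_large below 0.009 m and z of lid_large in the frame of pot_large between 0.052 and 0.06 m and angle between the z axis of lid_large and the z axis of pot_large, either way round below 0.06 rad and angle between each of lid_large, lid_medium, lid_small's own z axis and vertical below 0.1 rad and height (world z) of each of pot_large, pot_medium, pot_small below 0.006 m and distance of each of pot_large, pot_medium, pot_small from where it was at the start of the episode below 0.04 m and linear speed of each of lid_large, pot_large, lid_medium, pot_medium, lid_small, pot_small below 0.02 m/s and contact force between the fingers and lid_large below 0.1 N and horizontal distance between lid_medium and pot_medium below 0.009 m and z of lid_medium in the frame of pot_medium between 0.046 and 0.054 m and angle between the z axis of lid_medium and the z axis of pot_medium, either way round below 0.06 rad and contact force between the fingers and lid_medium below 0.1 N and horizontal distance between lid_small and pot_small below 0.009 m and z of lid_small in the frame of pot_small between 0.04 and 0.048 m and angle between the z axis of lid_small and the z axis of pot_small, either way round below 0.06 rad and contact force between the fingers and lid_small below 0.1 N and distance of each of rect_pan, rect_lid, shaker, ramekin from where it was at the start of the episode below 0.025 m); the robot touches nothing.
It fails at once if a round pot is shoved more than 40 mm or tipped ((distance of pot_large from where it was at the start of the episode above 0.04 m or angle between pot_large's own z axis and vertical above 0.35 rad) or (distance of pot_medium from where it was at the start of the episode above 0.04 m or angle between pot_medium's own z axis and vertical above 0.35 rad) or (distance of pot_small from where it was at the start of the episode above 0.04 m or angle between pot_small's own z axis and vertical above 0.35 rad)).
It fails at once if a round lid is dropped (let fall more than about 25 mm) ((linear speed of lid_large above 0.7 m/s and contact force between the fingers and lid_large below 0.05 N) or (linear speed of lid_medium above 0.7 m/s and contact force between the fingers and lid_medium below 0.05 N) or (linear speed of lid_small above 0.7 m/s and contact force between the fingers and lid_small below 0.05 N)).
It fails at once if the rectangular pan, its lid, the shaker or the white cup is moved more than 25 mm or tipped ((distance of rect_pan from where it was at the start of the episode above 0.025 m or angle between rect_pan's own z axis and vertical above 0.5 rad) or (distance of rect_lid from where it was at the start of the episode above 0.025 m or angle between rect_lid's own z axis and vertical above 0.5 rad) or (distance of shaker from where it was at the start of the episode above 0.025 m or angle between shaker's own z axis and vertical above 0.5 rad) or (distance of ramekin from where it was at the start of the episode above 0.025 m or angle between ramekin's own z axis and vertical above 0.5 rad)).
It also fails if it takes over 106 s, if anything falls off the work surface, if the arm or the gripper's body presses on something with over 40 N, if the wrist force passes 120 N, or if a joint passes its speed limit or range.

## Working session

There is one attempt and no reset: what is moved stays moved. The work goes in short steps, Python scripts to look and compute and a tool call to move; the robot and the scene stay as the last step left them, time stands still between calls to the robot, and variables do not carry over. Pictures are saved under pics/ and viewed, and the job is handed in when it is done.

Besides the shell and the picture viewer there is one more tool, called after "Request:" as name(argument=value, ...), one argument or row to a line, values as JSON. arm_command: Moves the arm, as the interface text tells. Its arguments: {"type":"object","properties":{"series":{"type":"array"}},"required":["series"]}

```bash
ls; mkdir -p pics
python3 - <<'E'
from cell import ctrl
import cv2,numpy as np
s=ctrl.read_state();print(s)
for n in ["scene","side","wrist"]:
    im=ctrl.get_image(n);cv2.imwrite(f"pics/a_{n}.png",im)
    c=ctrl.calibration(n);print(n,{k:(np.round(v,3).tolist() if not isinstance(v,str) else v) for k,v in c.items()})
E
```

```text
pics
{'clock': 0.0, 'qpos': array([-1.22379325,  0.62933658,  0.03845754,  1.51841381, -0.0270147 ,
        0.9963098 , -0.01998456]), 'qd': array([-0.00076327,  0.00040011, -0.0014422 , -0.00071921, -0.00158862,
        0.00076939,  0.00168533]), 'tau': array([ 6.63465180e-04, -5.63405585e+01,  1.22617945e+00, -1.93450713e+01,
        1.09165601e-02,  1.06919889e-02,  1.36793659e-05]), 'eef_pos': array([260.48280499, 594.81021872, 230.38092632]), 'tool_rot': array([-1.55892435,  1.5688472 , -1.97173363]), 'force': array([-0.19567322, -0.00969259, -0.02926163]), 'torque': array([-0.02685213, -0.00018164,  0.00834288]), 'width': 85.5124111794719}
scene {'fovy': 48.611, 'cx': 317.548, 'cy': 196.164, 'cam_to_world': [[0.059, -0.804, 0.592, 1273.968], [0.998, 0.038, -0.049, -124.465], [0.017, 0.594, 0.805, 1129.651], [0.0, 0.0, 0.0, 1.0]]}
side {'fovy': 49.5, 'cx': 320.57, 'cy': 200.459, 'cam_to_world': [[0.755, 0.421, -0.503, -157.61], [-0.656, 0.469, -0.591, -824.85], [-0.013, 0.776, 0.63, 883.291], [0.0, 0.0, 0.0, 1.0]]}
wrist {'fovy': 64.084, 'cx': 317.472, 'cy': 198.857, 'T_tool_cam': [[0.001, 0.289, -0.957, -141.657], [1.0, -0.002, 0.001, -0.199], [-0.001, -0.957, -0.289, -74.373], [0.0, 0.0, 0.0, 1.0]]}
```

View pics/a_scene.png

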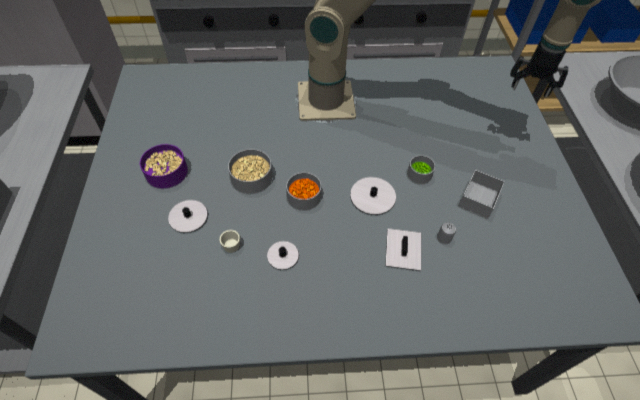

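View pics/a_side.png

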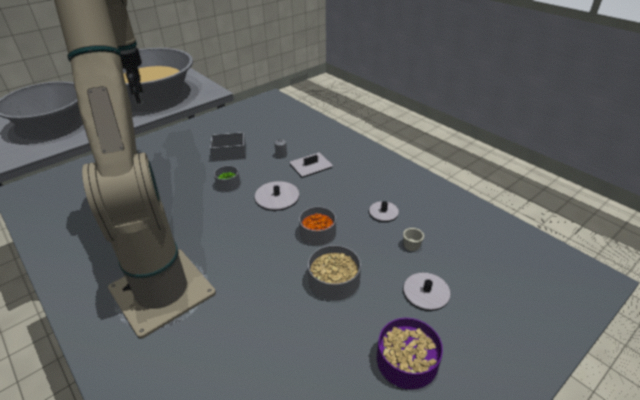

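View pics/a_wrist.png

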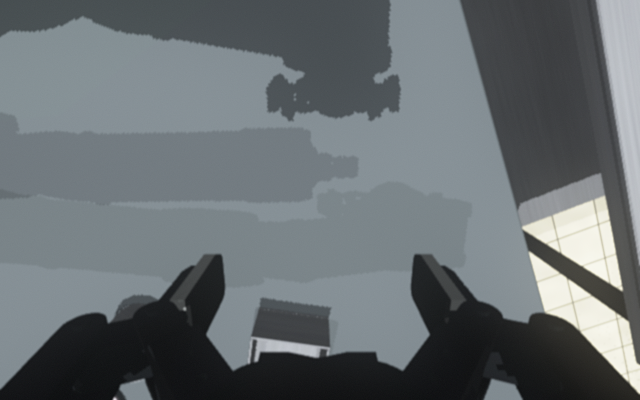

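The scene view shows the steel pots at about (250,170), (304,190) and (421,168). The purple look-alike is at (163,165). The lids are at (373,195), (188,215) and (282,254). I'll measure their sizes next.

```bash
cat > h.py <<'E'
from cell import ctrl
import cv2,numpy as np
from scipy.spatial.transform import Rotation as R
def cam(n):
    c=ctrl.calibration(n);f=200/np.tan(np.radians(c["fovy"])/2)
    if "cam_to_world" in c: T=np.array(c["cam_to_world"])
    else:
        s=ctrl.read_state();A=np.eye(4);A[:3,:3]=R.from_euler("xyz",s["tool_rot"]).as_matrix();A[:3,3]=s["eef_pos"];T=A@np.array(c["T_tool_cam"])
    return f,c["cx"],c["cy"],T
def proj(C,P):
    f,cx,cy,T=C;P=np.atleast_2d(P);p=(P-T[:3,3])@T[:3,:3]
    return np.c_[cx+f*p[:,0]/-p[:,2],cy-f*p[:,1]/-p[:,2]]
def back(C,uv,z):
    f,cx,cy,T=C;uv=np.atleast_2d(uv)
    d=np.c_[(uv[:,0]-cx)/f,-(uv[:,1]-cy)/f,-np.ones(len(uv))]@T[:3,:3].T
    t=(z-T[2,3])/d[:,2];return T[:3,3]+t[:,None]*d
E
python3 - <<'E'
from h import *
S=cam("scene")
labels="pot_large pot_medium pot_small lid_large lid_medium lid_small rect_pan rect_lid shaker ramekin".split()
for l in labels:
    for n in ["scene","side"]:
        for d in ctrl.spot_in(l,n)[:4]:
            c=np.array(d["centre"]);print(l,n,round(d["conf"],2),c.round(0),proj(cam(n),c)[0].round(0))
im=cv2.imread("pics/a_scene.png")
cv2.imwrite("pics/b.png",cv2.resize(im[130:280,130:450],None,fx=2.5,fy=2.5,interpolation=cv2.INTER_CUBIC))
im=cv2.imread("pics/a_side.png")
cv2.imwrite("pics/b2.png",cv2.resize(im[120:390,200:470],None,fx=2.2,fy=2.2,interpolation=cv2.INTER_CUBIC))
E
```

```text
pot_large scene 0.97 [ 335. -542.   43.] [164. 167.]
pot_large scene 0.9 [ 371. -266.   42.] [250. 173.]
pot_large side 0.88 [ 317. -552.   40.] [409. 353.]
pot_large side 0.77 [ 346. -280.   45.] [334. 272.]
pot_large side 0.33 [ 647. -175.    9.] [383. 212.]
pot_medium scene 0.91 [ 450. -102.   38.] [303. 191.]
pot_medium side 0.95 [ 438. -105.   35.] [317. 225.]
pot_small scene 0.57 [380. 283.  30.] [421. 171.]
pot_small side 0.91 [366. 270.  29.] [227. 179.]
lid_large scene 0.81 [462. 115.  11.] [372. 197.]
lid_large side 0.92 [447. 109.  16.] [276. 194.]
lid_medium scene 0.75 [ 510. -455.   12.] [187. 217.]
lid_medium side 0.95 [ 503. -458.   12.] [427. 290.]
lid_small scene 0.63 [ 662. -172.   13.] [281. 257.]
lid_small side 0.69 [ 645. -178.   14.] [383. 211.]
lid_small side 0.19 [451. 111.  15.] [276. 194.]
rect_pan scene 0.74 [470. 457.  16.] [480. 194.]
rect_pan side 0.72 [478. 441.  33.] [229. 146.]
rect_lid scene 0.75 [660. 180.  13.] [404. 251.]
rect_lid side 0.61 [642. 168.  15.] [310. 164.]
rect_lid side 0.31 [ 347. -277.   45.] [333. 272.]
shaker scene 0.81 [630. 301.  46.] [446. 234.]
shaker side 0.67 [604. 296.  40.] [279. 148.]
ramekin scene 0.75 [ 602. -317.   23.] [231. 239.]
ramekin side 0.6 [366. 270.  29.] [227. 179.]
ramekin side 0.56 [ 616. -317.   25.] [413. 236.]
```

View pics/b.png

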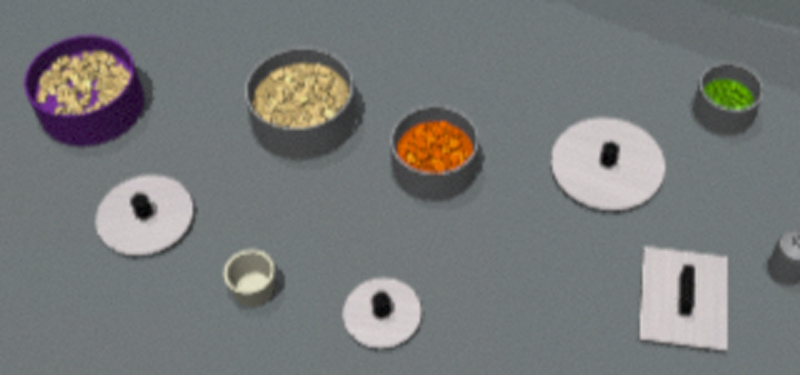

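View pics/b2.png

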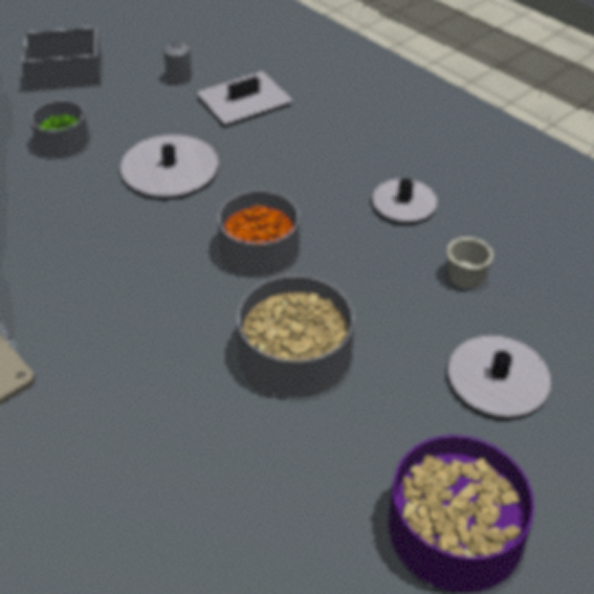

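Two things could be pot_large: the steel-grey one at (250,172) and the purple one at (164,167). The task excludes purple, so the grey one is meant, and the enlarged crop shows it plainly as steel. Next I'll fit circles of known radius to the lids and pots.

```bash
cat > fit.py <<'E'
from h import *
from scipy.optimize import least_squares
def fitc(P,r=None):
    x0=[P[:,0].mean(),P[:,1].mean(),r or 60]
    if r: f=lambda x:np.hypot(P[:,0]-x[0],P[:,1]-x[1])-r
    else: f=lambda x:np.hypot(P[:,0]-x[0],P[:,1]-x[1])-x[2]
    s=least_squares(f,x0[:2] if r else x0,loss="soft_l1",f_scale=2);return s.x,np.std(f(s.x))
E
python3 - <<'E'
from fit import *
L={"lid_large":(455,112),"lid_medium":(507,-456),"lid_small":(655,-175)}
for n in ["scene","side"]:
    im=cv2.imread(f"pics/a_{n}.png");C=cam(n)
    m=(im.min(2)>130).astype(np.uint8)
    cs,_=cv2.findContours(m,cv2.RETR_EXTERNAL,cv2.CHAIN_APPROX_NONE)
    for l,p in L.items():
        u=proj(C,[p[0],p[1],12])[0]
        c=[k for k in cs if cv2.pointPolygonTest(k,(float(u[0]),float(u[1])),False)>=-1 and cv2.contourArea(k)>200]
        if not c: 
            c=[k for k in cs if cv2.contourArea(k)>200 and np.hypot(*(k[:,0].mean(0)-u))<12]
        for k in c:
            P=back(C,k[:,0]+0.0,12); h=cv2.convexHull(k)[:,0]
            print(n,l,*fitc(P[:,:2]), u.round(1), cv2.contourArea(k))
E
```

```text
scene lid_large [1120.48581366   19.14982434   87.27008861] 8.133238192391383 [371.1 195. ] 258.5
scene lid_large [1042.29049291  113.4828435    27.66780562] 11.295855992686056 [371.1 195. ] 320.0
scene lid_large [1045.0945007   203.00913351   29.77153391] 10.62491421185306 [371.1 195. ] 392.0
scene lid_large [1051.2948579   290.6787042    31.70774901] 9.568409467353955 [371.1 195. ] 421.5
scene lid_large [ 995.075094   -628.67266717   24.3986437 ] 9.10168633695576 [371.1 195. ] 214.0
scene lid_large [ 989.9870185  -787.62811322   30.66097937] 10.656154453379663 [371.1 195. ] 443.0
scene lid_large [1014.60864558  393.96486006   53.98160573] 10.647928174537643 [371.1 195. ] 299.5
scene lid_large [1005.72225007 -413.60184303   20.27208397] 5.3852680091807175 [371.1 195. ] 237.0
scene lid_large [1005.3906132  -339.47032636   34.89675073] 9.566887193864346 [371.1 195. ] 570.0
scene lid_large [ 992.81932479 -696.85036073   33.62477372] 9.880435182379864 [371.1 195. ] 601.0
scene lid_large [1005.94547482 -249.97689829   35.11400687] 9.484869574124923 [371.1 195. ] 570.5
scene lid_large [10
[... 11200 characters left out ...]
7 209.9] 1227.5
side lid_small [ 652.02534071 -173.59134698   41.29173724] 11.125956558331538 [384.7 209.9] 290.0
side lid_small [453.82787353 114.59956403  69.52449504] 1.3202427828994374 [384.7 209.9] 886.0
side lid_small [653.4436482  180.51450111  57.61741522] 17.21487165920314 [384.7 209.9] 341.5
side lid_small [-7104.24253405  -109.38915894  8108.2339634 ] 44.46804839920855 [384.7 209.9] 6342.5
side lid_small [-1.60578714e+06 -1.03980978e+03  1.60694660e+06] 42.16253741956114 [384.7 209.9] 4373.0
side lid_small [3433.77363889  141.34747122  238.07490263] 50.18450250928401 [384.7 209.9] 679.0
side lid_small [3294.17338795  475.54769144  135.2872491 ] 39.8632495315169 [384.7 209.9] 310.5
```

```bash
cat > potfit.py <<'E'
from fit import *
t=np.linspace(0,2*np.pi,180,endpoint=False)
def circ(x,y,r,z): return np.c_[x+r*np.cos(t),y+r*np.sin(t),np.full(180,z)]
def samp(g,uv): return cv2.remap(g,uv[:,0].astype(np.float32)[None],uv[:,1].astype(np.float32)[None],cv2.INTER_CUBIC)[0]
def potscore(g,gm,C,x,y,r,H):
    rim=samp(g,proj(C,circ(x,y,r-1.5,H))); a=samp(g,proj(C,circ(x,y,r-9,H))); b=samp(g,proj(C,circ(x,y,r+6,H)))
    return np.mean(np.minimum(rim-a,25)+np.minimum(rim-b,25))
POT={"pot_large":(365,-270,68,64),"pot_medium":(445,-103,54,58),"pot_small":(373,276,41,52)}
E
python3 - <<'E'
from potfit import *
for n in ["scene","side"]:
    im=cv2.imread(f"pics/a_{n}.png");C=cam(n)
    g=cv2.cvtColor(im,cv2.COLOR_BGR2GRAY).astype(np.float32)
    vis=cv2.resize(im,None,fx=4,fy=4,interpolation=cv2.INTER_CUBIC);tiles=[]
    for l,(x0,y0,r,H) in POT.items():
        best=max(((potscore(g,None,C,x,y,r,H),x,y) for x in np.arange(x0-30,x0+31,1.5) for y in np.arange(y0-30,y0+31,1.5)))
        print(n,l,best)
        for rr,z in ((r,H),(r,0)):
            cv2.polylines(vis,[(proj(C,circ(best[1],best[2],rr,z))*4+2).astype(int)],True,(255,0,255),1)
        u=(proj(C,[best[1],best[2],H/2])[0]*4).astype(int)
        tiles.append(vis[u[1]-130:u[1]+130,u[0]-130:u[0]+130])
    cv2.imwrite(f"pics/c_{n}.png",np.hstack(tiles))
E
```

```text
scene pot_large (np.float32(22.929432), np.float64(351.5), np.float64(-268.5))
scene pot_medium (np.float32(32.797012), np.float64(440.5), np.float64(-101.5))
scene pot_small (np.float32(35.467464), np.float64(367.0), np.float64(285.0))
side pot_large (np.float32(24.63227), np.float64(357.5), np.float64(-267.0))
side pot_medium (np.float32(28.870695), np.float64(443.5), np.float64(-101.5))
side pot_small (np.float32(23.261719), np.float64(371.5), np.float64(282.0))
```

View pics/c_scene.png

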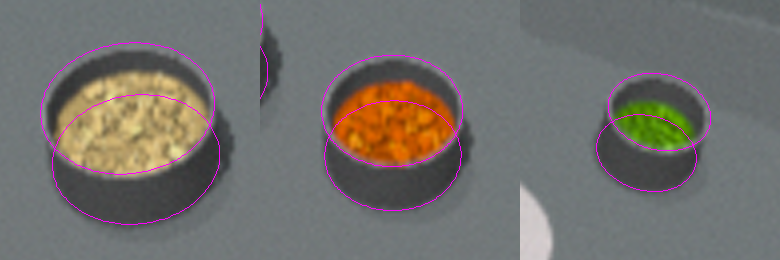

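View pics/c_side.png

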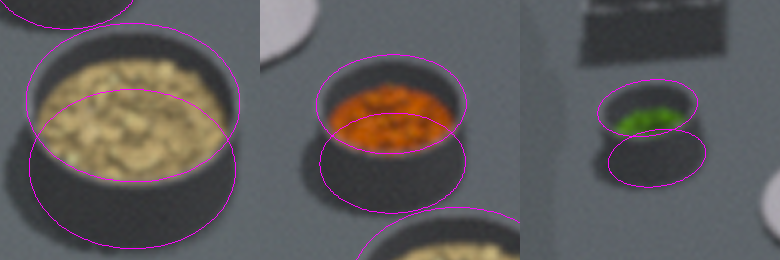

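The lids fit to within 2–4 mm in both views: large (453,116), medium (503,−456), small (652,−172). The pot fits differ by 3–6 mm between cameras, so I'll refine them with the wrist camera on the way. First I'll fly to above pot_small.

Run:
```python
from h import *
s=ctrl.read_state();print(R.from_euler("xyz",s["tool_rot"]).as_matrix().round(3),s["clock"])
for P in [(370,283,52),(453,116,42)]:
    C=cam("wrist");f,cx,cy,T=C;T=T.copy();T[:3,3]+=np.array([373,283,230])-s["eef_pos"]
    print(proj((f,cx,cy,T),P))
```

```text
[[ 0.     0.401  0.916]
 [ 0.     0.916 -0.401]
 [-1.     0.     0.   ]] 1.15
[[316.69070514 175.6322895 ]]
[[215.37161779 292.01517773]]
```

Request:
arm_command(
  series=[
    [1, 0.5, -1.2, 0, 0, 0, 0],
    [1, 0.8, -2.3, 0, 0, 0, 0],
    [1, 0.8, -2.3, 0, 0, 0, 0],
    [1, 0.8, -2.3, 0, 0, 0, 0],
    [1, 0.8, -2.3, 0, 0, 0, 0],
    [1, 0.8, -2.3, 0, 0, 0, 0],
    [1, 0.8, -2.3, 0, 0, 0, 0],
    [1, 0.8, -2.3, 0, 0, 0, 0],
    [1, 0.8, -2.3, 0, 0, 0, 0],
    [1, 0.8, -2.3, 0, 0, 0, 0],
    [1, 0.8, -2.3, 0, 0, 0, 0],
    [1, 0.8, -2.3, 0, 0, 0, 0],
    [1, 0.8, -2.3, 0, 0, 0, 0],
    [1, 0.8, -2.3, 0, 0, 0, 0],
    [1, 0.5, -1.2, 0, 0, 0, 0],
    [1, 0, 0, 0, 0, 0, 0],
  ],
)

```text
clock: 2.48
eef_pos: [376.1, 269.1, 231.6]
tool_rot: [-0.73, 1.569, -1.148]
force: [0.2, -0.6, 0.6]
width: 85.5
```

```bash
cat > look.py <<'E'
import sys
from potfit import *
def wl(name):
    C=cam("wrist");im=ctrl.get_image("wrist");cv2.imwrite(f"pics/{name}.png",im);return C,im
def refine(C,im,pots,tag):
    g=cv2.cvtColor(im,cv2.COLOR_BGR2GRAY).astype(np.float32);vis=im.copy();res={}
    for l in pots:
        x0,y0,r,H=POT[l]
        best=max(((potscore(g,None,C,x,y,r,H),x,y) for x in np.arange(x0-20,x0+21,1) for y in np.arange(y0-20,y0+21,1)))
        print(l,best);res[l]=best
        for rr,z in ((r,H),(r-3,H),(r,0)): cv2.polylines(vis,[proj(C,circ(best[1],best[2],rr,z)).round().astype(int)],True,(255,0,255),1)
    cv2.imwrite(f"pics/{tag}.png",vis);return res
E
python3 - <<'E'
from look import *
s=ctrl.read_state();print(s["clock"],s["eef_pos"],s["tool_rot"],s["width"],s["qpos"].round(2))
C,im=wl("d_w");refine(C,im,["pot_small"],"d_v")
E
```

```text
2.4833 [376.06814476 269.13213928 231.56582884] [-0.73026331  1.56920234 -1.14844496] 85.48237455090093 [-0.73  0.36  0.06  2.02 -0.03  0.76  0.5 ]
pot_small (np.float32(42.35433), np.int64(371), np.int64(283))
```

View pics/d_v.png

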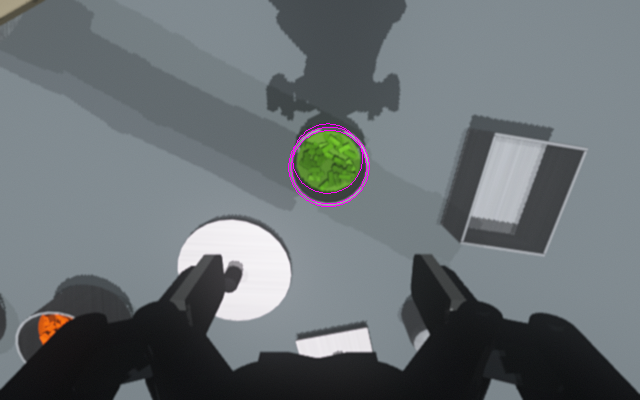

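The wrist view puts pot_small at (371,283), in agreement with the side camera. Next is lid_large.

Request:
arm_command(
  series=[
    [1, 0.5, -1.0, -0.5, 0, 0, 0],
    [1, 1.0, -2.0, -1, 0, 0, 0],
    [1, 1.0, -2.0, -1, 0, 0, 0],
    [1, 1.0, -2.0, -1, 0, 0, 0],
    [1, 1.0, -2.0, -1, 0, 0, 0],
    [1, 1.0, -2.0, -1, 0, 0, 0],
    [1, 1.0, -2.0, -1, 0, 0, 0],
    [1, 0.8, -1.8, -1, 0, 0, 0],
    [1, 0.4, -1.5, -0.5, 0, 0, 0],
    [1, 0, 0, 0, 0, 0, 0],
  ],
)

```text
clock: 3.37
eef_pos: [452.2, 107.4, 150.3]
tool_rot: [-1.86, 1.569, -2.276]
force: [0.0, -0.2, -1.4]
width: 85.3
```

```bash
cat >> look.py <<'E'
LID={"lid_large":(453,116,72),"lid_medium":(503,-456,58),"lid_small":(652,-172,45)}
def lidfit(C,im,l,tag,z=12,xy=None,thr=150):
    x,y,r=LID[l]
    if xy is not None:x,y=xy
    m=(im.min(2)>thr).astype(np.uint8);m=cv2.morphologyEx(m,cv2.MORPH_CLOSE,np.ones((3,3)))
    cs,_=cv2.findContours(m,cv2.RETR_EXTERNAL,cv2.CHAIN_APPROX_NONE);P=np.vstack([c[:,0] for c in cs if len(c)>20])
    W=back(C,P,z)[:,:2];k=np.abs(np.hypot(W[:,0]-x,W[:,1]-y)-r)<12
    s,e=fitc(W[k],r);print(l,"c",s.round(1),"n",k.sum(),"std",round(e,2))
    k=np.abs(np.hypot(W[:,0]-s[0],W[:,1]-s[1])-r)<4;s,e=fitc(W[k],r);s2,_=fitc(W[k]);print("  ref",s.round(1),k.sum(),round(e,2),"free",s2.round(1))
    vis=im.copy();cv2.polylines(vis,[proj(C,circ(*s,r,z)).round().astype(int)],True,(255,0,255),1)
    for zz in (z,z+30): cv2.polylines(vis,[proj(C,circ(*s,11,zz)).round().astype(int)],True,(0,255,0),1)
    cv2.imwrite(f"pics/{tag}.png",vis);return s
E
python3 - <<'E'
from look import *
s=ctrl.read_state();print(s["clock"],s["eef_pos"],s["tool_rot"],s["width"],s["qpos"].round(2))
C,im=wl("e_w");lidfit(C,im,"lid_large","e_v")
E
```

```text
3.3667 [452.22412608 107.4284519  150.29551495] [-1.85983242  1.56894605 -2.27602301] 85.30139814280248 [-0.33  0.5   0.05  2.1  -0.04  0.54  0.9 ]
lid_large c [456.2 116.9] n 448 std 2.25
  ref [455.1 117.2] 383 1.0 free [455.5 116.9  70.7]
```

View pics/e_v.png

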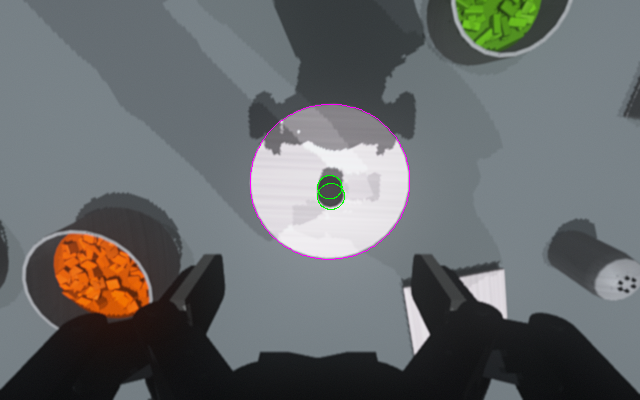

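Request:
arm_command(
  series=[
    [1, 0.1, 0.4, -1, 0, 0, 0],
    [1, 0.1, 0.5, -2, 0, 0, 0],
    [1, 0, 0, -2, 0, 0, 0],
    [1, 0, 0, -2, 0, 0, 0],
    [1, 0, 0, -2, 0, 0, 0],
    [1, 0, 0, -1.5, 0, 0, 0],
    [1, 0, 0, -1, 0, 0, 0],
    [1, 0, 0, 0, 0, 0, 0],
    [1, 0, 0, 0, 0, 0, 0],
  ],
)

```text
clock: 4.17
eef_pos: [453.5, 119.7, 36.1]
tool_rot: [2.879, 1.57, 2.468]
force: [-0.1, -0.7, 0.1]
width: 85.4
```

Run:
```python
from look import *
s=ctrl.read_state();print(s["clock"],s["eef_pos"],s["tool_rot"],s["width"],s["force"])
C=cam("wrist");im=cv2.imread("pics/e_w.png")
C[3][:3,3]+=np.array([452.224,107.428,150.2955])-s["eef_pos"]
refine(C,im,["pot_medium"],"e_v2")
C,im=wl("f_w")
```

```text
4.1667 [453.48650859 119.69965326  36.10168085] [2.87930832 1.57007093 2.4682409 ] 85.40360365791868 [-0.07732737 -0.71786464  0.14270378]
pot_medium (np.float32(32.421757), np.int64(445), np.int64(-100))
```

View pics/f_w.png

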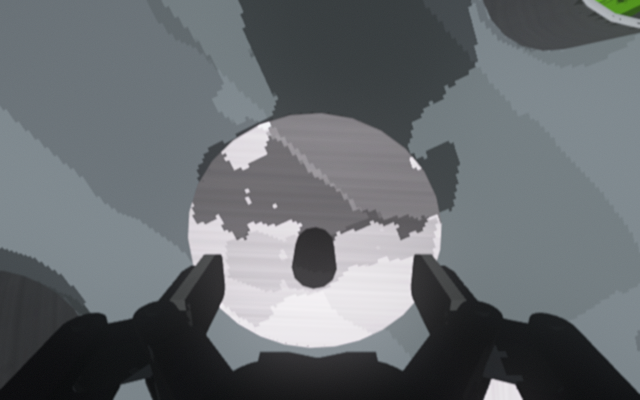

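View pics/e_v2.png

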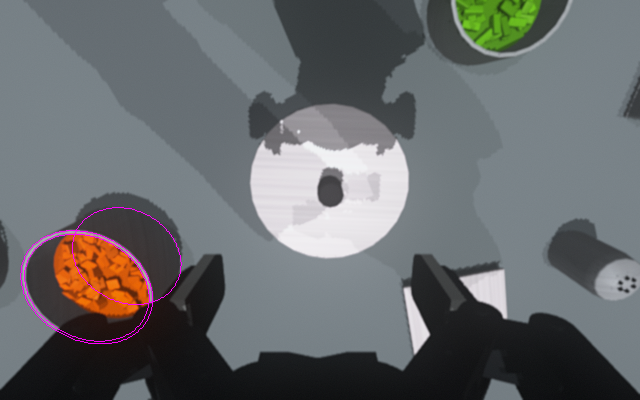

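Request:
arm_command(
  series=[
    [1, 0, 0, -1, 0, 0, 0],
    [1, 0, 0, -0.7, 0, 0, 0],
    [1, 0, 0, -0.4, 0, 0, 0],
    [1, 0, 0, 0, 0, 0, 0],
    [1, 0, 0, 0, 0, 0, 0],
  ],
)

```text
clock: 4.63
eef_pos: [456.4, 119.0, 18.0]
tool_rot: [-2.494, 1.565, -2.907]
force: [0.3, -0.0, -0.3]
width: 85.5
```

Request:
arm_command(
  series=[
    [1, 0, 0, -0.2, 0, 0, 0],
    [0, 0, 0, 0, 0, 0, 0],
    [0, 0, 0, 0, 0, 0, 0],
    [0, 0, 0, 0, 0, 0, 0],
    [0, 0, 0, 0, 0, 0, 0],
    [0, 0, 0, 0, 0, 0, 0],
    [0, 0, 0, 0, 0, 0, 0],
    [0, 0, 0, 0, 0, 0, 0],
    [0, 0, 0, 0, 0, 0, 0],
    [0, 0, 0, 0, 0, 0, 0],
  ],
)

```text
clock: 5.47
eef_pos: [455.9, 118.7, 16.5]
tool_rot: [-2.403, 1.564, -2.816]
force: [-1.1, -1.6, 6.1]
width: 20.2
```

Run:
```python
from look import *
s=ctrl.read_state();print(s["clock"],s["eef_pos"],s["width"],s["force"])
C,im=wl("g_w")
```

```text
5.4667 [455.85664403 118.69540178  16.53901544] 20.17183124809134 [-1.09273652 -1.5769476   6.13466715]
```

View pics/g_w.png

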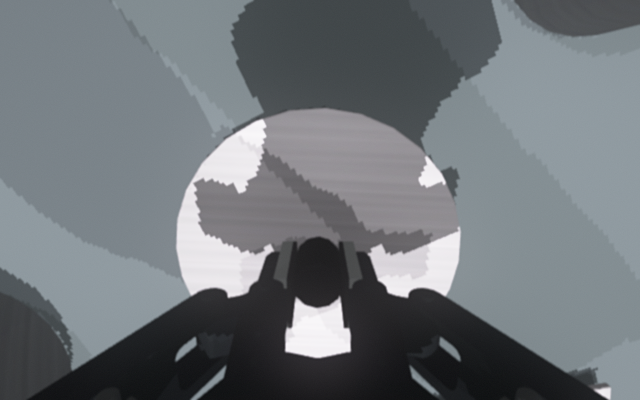

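Gripped at 20 mm. I'll lift it and check.

Request:
arm_command(
  series=[
    [0, 0, 0, 0.5, 0, 0, 0],
    [0, 0, 0, 1, 0, 0, 0],
    [0, 0, 0, 1.5, 0, 0, 0],
    [0, 0, 0, 1.5, 0, 0, 0],
    [0, 0, 0, 1.5, 0, 0, 0],
    [0, 0, 0, 1.5, 0, 0, 0],
    [0, 0, 0, 1.5, 0, 0, 0],
    [0, 0, 0, 1, 0, 0, 0],
    [0, 0, 0, 0.5, 0, 0, 0],
    [0, 0, 0, 0, 0, 0, 0],
    [0, 0, 0, 0, 0, 0, 0],
  ],
)

```text
clock: 6.43
eef_pos: [455.9, 119.0, 121.3]
tool_rot: [-2.485, 1.565, -2.898]
force: [0.0, -0.6, -3.0]
width: 20.3
```

Run:
```python
from look import *
s=ctrl.read_state();print(s["clock"],s["eef_pos"],s["width"],s["force"],s["torque"])
C,im=wl("h_w")
cv2.imwrite("pics/h_side.png",ctrl.get_image("side"))
```

```text
6.4333 [455.89310585 119.00628848 121.30292455] 20.323981483157528 [ 0.00943903 -0.5931587  -2.994511  ] [-0.04407375 -0.00654047  0.0442077 ]
```

View pics/h_w.png

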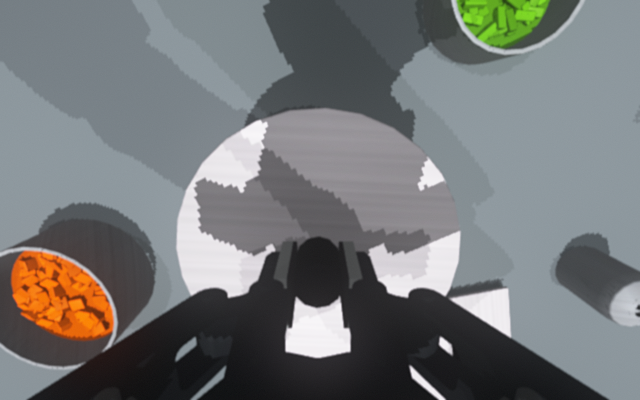

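View pics/h_side.png

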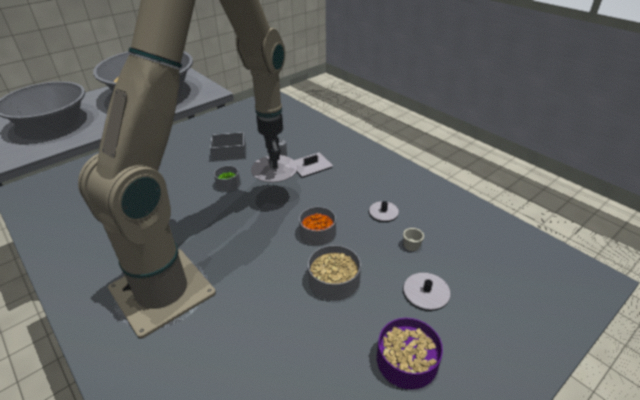

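The lid is held level, with the same picture before and after the lift. I'll find its offset from the TCP, then plan a viewing stop beside pot_large.

```bash
cat >> look.py <<'E'
def heldfit(C,im,l,tcp,dz,tag,thr=25):
    """fit flange of the held lid: edge points by radial gradient search"""
    r=LID[l][2];g=cv2.GaussianBlur(cv2.cvtColor(im,cv2.COLOR_BGR2GRAY),(3,3),0).astype(np.float32)
    tb=np.linspace(0,2*np.pi,360,endpoint=False);c=np.array(tcp[:2],float);z=tcp[2]+dz
    for it in range(4):
        P=[]
        for a in tb:
            rr=np.arange(r-12 if it<2 else r-5,r+(12 if it<2 else 5),0.5)
            W=np.c_[c[0]+rr*np.cos(a),c[1]+rr*np.sin(a),np.full(len(rr),z)];uv=proj(C,W)
            if uv[:,1].max()>255 or uv.min()<2 or uv[:,0].max()>637: continue
            v=samp(g,uv);d=v[:-4]-v[4:];k=d.argmax()
            if d[k]>thr:P.append(W[k+2,:2])
        P=np.array(P);s,e=fitc(P,r);c=s
    s2,_=fitc(P);print(l,"held centre",c.round(1),"offset",(c-np.array(tcp[:2])).round(1),"n",len(P),"std",round(e,2),"free",s2.round(1))
    vis=im.copy();cv2.polylines(vis,[proj(C,circ(*c,r,z)).round().astype(int)],True,(255,0,255),1);cv2.imwrite(f"pics/{tag}.png",vis)
    return c
E
python3 - <<'E'
from look import *
s=ctrl.read_state();C=cam("wrist");im=cv2.imread("pics/h_w.png")
for dz in(-3,-5,-1):heldfit(C,im,"lid_large",s["eef_pos"],dz,"h_v")
f,cx,cy,T=C;T=T.copy();T[:3,3]+=np.array([476,-320,121])-s["eef_pos"]
for P in [(357,-268,64),(289,-268,64),(425,-268,64)]:print(proj((f,cx,cy,T),P))
E
```

```text
lid_large held centre [456.  118.8] offset [ 0.5 -0. ] n 147 std 0.68 free [454.  119.3  70.3]
lid_large held centre [455.8 118.7] offset [ 0.3 -0.2] n 149 std 0.4 free [454.8 118.9  71.2]
lid_large held centre [456.2 119. ] offset [0.7 0.2] n 145 std 1.02 free [453.1 119.8  69.3]
[[318.65144457  -2.74217748]]
[[ 263.62385249 -146.51532221]]
[[363.67508627 114.89318164]]
```

View pics/h_v.png

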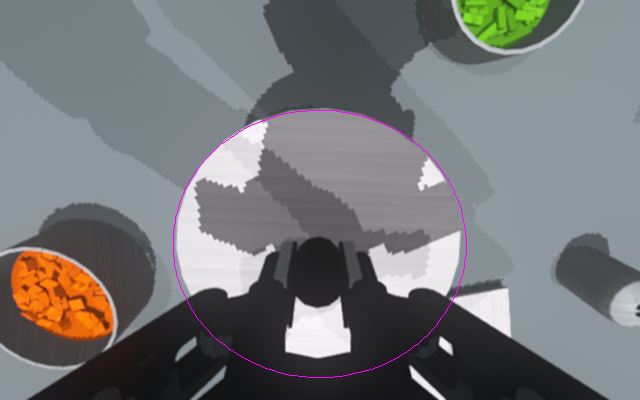

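Request:
arm_command(
  series=[
    [0, 0, -0.8, 0.5, 0, 0, 0],
    [0, 0, -1.5, 1, 0, 0, 0],
    [0, 0, -2.2, 1, 0, 0, 0],
    [0, 0, -2.5, 1, 0, 0, 0],
    [0, 0, -2.5, 1, 0, 0, 0],
    [0, 0, -2.5, 1, 0, 0, 0],
    [0, 0, -2.5, 1, 0, 0, 0],
    [0, 0, -2.5, 1, 0, 0, 0],
    [0, 0, -2.5, 1, 0, 0, 0],
    [0, 0, -2.5, 1, 0, 0, 0],
    [0, 0, -2.5, 0.5, 0, 0, 0],
    [0, 0, -2.5, 0.5, 0, 0, 0],
    [0, 0, -2.5, 0.4, 0, 0, 0],
    [0, 0, -2.5, 0, 0, 0, 0],
    [0, 0, -2.5, 0, 0, 0, 0],
    [0, 0, -2.5, 0, 0, 0, 0],
    [0, 0, -2.5, 0, 0, 0, 0],
    [0, 0, -2.2, 0, 0, 0, 0],
    [0, 0, -1.2, 0, 0, 0, 0],
    [0, 0, -0.5, 0, 0, 0, 0],
  ],
)

```text
clock: 8.2
eef_pos: [454.7, -317.5, 229.6]
tool_rot: [-2.475, 1.563, -2.892]
force: [-0.3, 0.1, -3.3]
width: 20.4
```

Request:
arm_command(
  series=[
    [0, 0, 0, 0, 0, 0, 0],
    [0, 0, 0, 0, 0, 0, 0],
    [0, 0, 0, 0, 0, 0, 0],
  ],
)

```text
clock: 8.45
eef_pos: [456.3, -313.0, 230.1]
tool_rot: [-2.722, 1.564, -3.132]
force: [0.3, -0.1, -3.4]
width: 20.2
```

Run:
```python
from look import *
s=ctrl.read_state();print(s["clock"],s["eef_pos"],s["width"],s["force"],s["qpos"].round(2))
C,im=wl("i_w");refine(C,im,["pot_large"],"i_v");heldfit(C,im,"lid_large",s["eef_pos"],-5,"i_v2")
```

```text
8.45 [ 456.31388858 -312.97247964  230.08823365] 20.199393677860513 [ 0.34734415 -0.05408633 -3.43504034] [ 0.64  0.49 -0.13  1.78  0.08  0.87  1.63]
pot_large (np.float32(13.059154), np.int64(358), np.int64(-269))
lid_large held centre [ 456.7 -313.1] offset [ 0.4 -0.1] n 114 std 0.47 free [ 455.7 -312.9   71.2]
```

View pics/i_v.png

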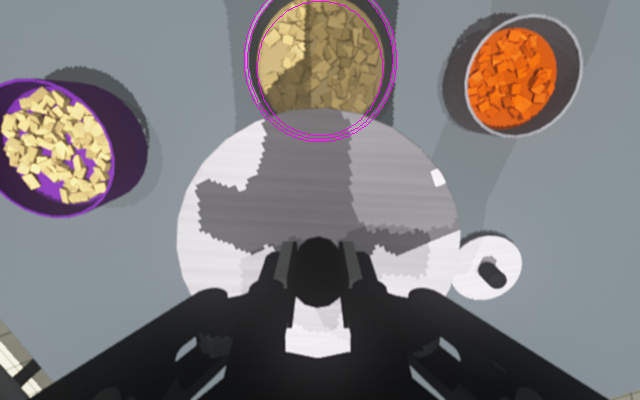

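pot_large is at (358,−269), confirmed against the side view. I'll move over it and descend to just above the rim.

Request:
arm_command(
  series=[
    [0, -0.5, 0.2, 0, 0, 0, 0],
    [0, -1.2, 0.5, 0, 0, 0, 0],
    [0, -1.8, 0.8, -0.5, 0, 0, 0],
    [0, -1.8, 0.8, -1, 0, 0, 0],
    [0, -1.8, 0.8, -1, 0, 0, 0],
    [0, -1.5, 0.7, -1.5, 0, 0, 0],
    [0, -0.9, 0.4, -1.5, 0, 0, 0],
    [0, -0.35, 0.25, -1.5, 0, 0, 0],
    [0, 0, 0, -1.5, 0, 0, 0],
    [0, 0, 0, -1.5, 0, 0, 0],
    [0, 0, 0, -1.5, 0, 0, 0],
    [0, 0, 0, -1, 0, 0, 0],
    [0, 0, 0, -0.5, 0, 0, 0],
    [0, 0, 0, 0, 0, 0, 0],
    [0, 0, 0, 0, 0, 0, 0],
    [0, 0, 0, 0, 0, 0, 0],
  ],
)

```text
clock: 9.83
eef_pos: [358.1, -270.6, 100.9]
tool_rot: [-2.279, 1.565, -2.692]
force: [1.2, 0.4, -2.6]
width: 20.1
```

Run:
```python
from look import *
s=ctrl.read_state();print(s["clock"],s["eef_pos"],s["width"],s["force"],s["qpos"].round(2))
C,im=wl("j_w")
for n in("scene","side"):
    i=ctrl.get_image(n);u=proj(cam(n),[358,-269,70])[0].astype(int)
    cv2.imwrite(f"pics/j_{n}.png",cv2.resize(i[u[1]-60:u[1]+60,u[0]-70:u[0]+70],None,fx=4,fy=4,interpolation=cv2.INTER_CUBIC))
```

```text
9.8333 [ 358.09125856 -270.61154084  100.9098609 ] 20.078476524459802 [ 1.17630718  0.42520965 -2.59191799] [ 0.64  0.58 -0.09  2.18  0.14  0.4   1.6 ]
```

View pics/j_side.png

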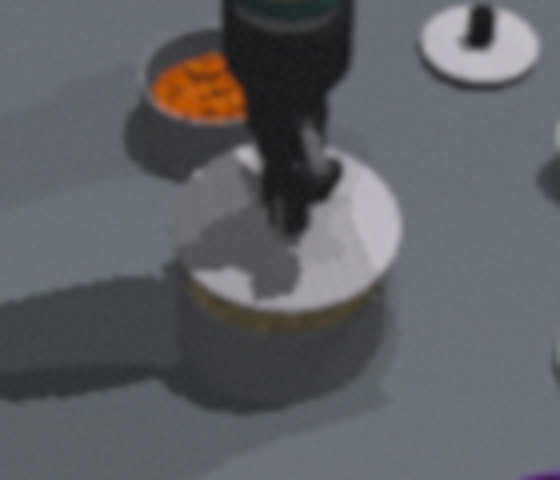

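View pics/j_scene.png

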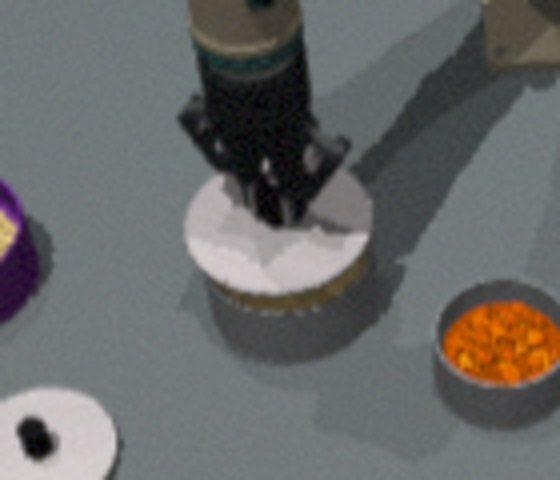

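It is centred over the pot in both views. Lowering gently.

Request:
arm_command(
  series=[
    [0, 0, 0, -0.5, 0, 0, 0],
    [0, 0, 0, -0.7, 0, 0, 0],
    [0, 0, 0, -0.5, 0, 0, 0],
    [0, 0, 0, -0.4, 0, 0, 0],
    [0, 0, 0, -0.3, 0, 0, 0],
    [0, 0, 0, -0.2, 0, 0, 0],
    [0, 0, 0, 0, 0, 0, 0],
    [0, 0, 0, 0, 0, 0, 0],
  ],
)

```text
clock: 10.65
eef_pos: [357.5, -270.4, 74.1]
tool_rot: [-2.507, 1.564, -2.919]
force: [0.0, -0.3, -4.0]
width: 20.1
```

Request:
arm_command(
  series=[
    [0, 0, 0, -0.2, 0, 0, 0],
    [0, 0, 0, 0, 0, 0, 0],
    [0, 0, 0, 0, 0, 0, 0],
  ],
)

```text
clock: 10.9
eef_pos: [357.9, -270.7, 72.6]
tool_rot: [-2.338, 1.565, -2.75]
force: [-0.5, -0.5, 1.7]
width: 20.1
```

Request:
arm_command(
  series=[
    [0, 0, 0, -0.1, 0, 0, 0],
    [0, 0, 0, 0, 0, 0, 0],
    [0.15, 0, 0, 0, 0, 0, 0],
    [0.3, 0, 0, 0, 0, 0, 0],
    [0.4, 0, 0, 0, 0, 0, 0],
    [0.6, 0, 0, 0, 0, 0, 0],
    [1, 0, 0, 0, 0, 0, 0],
    [1, 0, 0, 0, 0, 0, 0],
    [1, 0, 0, 0, 0, 0, 0],
    [1, 0, 0, 0.7, 0, 0, 0],
    [1, 0, 0, 1.5, 0, 0, 0],
    [1, 0, 0, 2, 0, 0, 0],
    [1, 0, 0, 2, 0, 0, 0],
    [1, 0, 0, 2, 0, 0, 0],
    [1, 0, 0, 2, 0, 0, 0],
    [1, 0, 0, 1, 0, 0, 0],
    [1, 0, 0, 0, 0, 0, 0],
    [1, 0, 0, 0, 0, 0, 0],
  ],
)

```text
clock: 12.4
eef_pos: [357.7, -270.6, 183.7]
tool_rot: [-2.274, 1.565, -2.687]
force: [-0.0, -0.1, -0.3]
width: 85.3
```

Run:
```python
from look import *
s=ctrl.read_state();print(s["clock"],s["eef_pos"],s["width"],s["force"],s["qpos"].round(2))
C,im=wl("k_w");lidfit(C,im,"lid_large","k_v",z=68,xy=(358,-269),thr=110)
i=ctrl.get_image("side");u=proj(cam("side"),[358,-269,70])[0].astype(int)
cv2.imwrite(f"pics/k_side.png",cv2.resize(i[u[1]-60:u[1]+60,u[0]-70:u[0]+70],None,fx=4,fy=4,interpolation=cv2.INTER_CUBIC))
```

```text
12.4 [ 357.69169233 -270.61105118  183.74003949] 85.33688772659428 [-0.01260406 -0.05046727 -0.25495639] [ 0.68  0.42 -0.13  2.1   0.1   0.62  1.63]
lid_large c [ 363.6 -266.3] n 239 std 5.39
  ref [ 363.7 -265.8] 155 2.27 free [ 361.2 -264.9   69.8]
```

View pics/k_side.png

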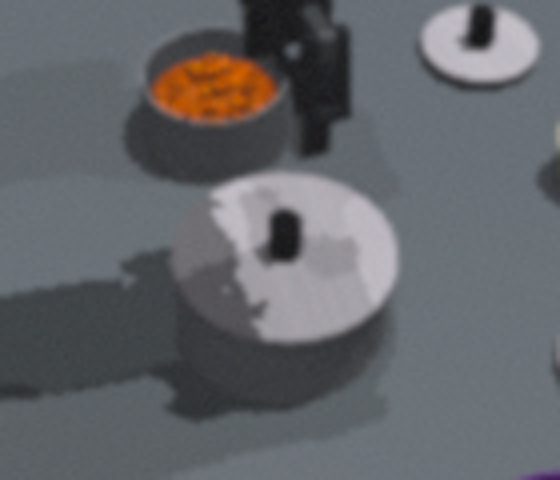

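View pics/k_v.png

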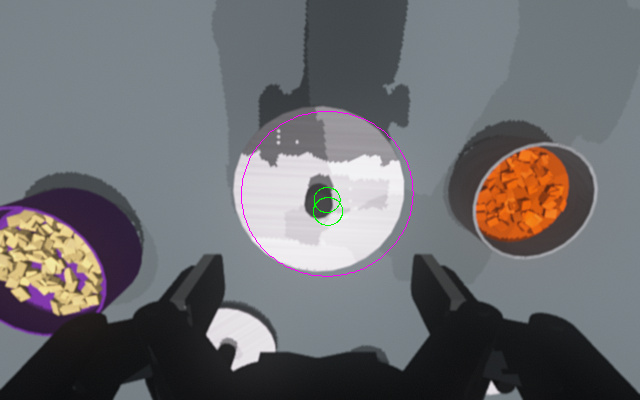

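lid_large sits flat on its pot in the side view. The magenta wrist fit was misled by a shadow; by eye the disc centre is at (320,190), which gives about (358,−269). Next is lid_medium.

Request:
arm_command(
  series=[
    [1, 0.7, -0.9, 0, 0, 0, 0],
    [1, 1.5, -1.9, 0, 0, 0, 0],
    [1, 1.8, -2.3, 0, 0, 0, 0],
    [1, 1.8, -2.3, 0, 0, 0, 0],
    [1, 1.8, -2.3, -0.5, 0, 0, 0],
    [1, 1.8, -2.3, -0.5, 0, 0, 0],
    [1, 1.8, -2.3, -1, 0, 0, 0],
    [1, 1.6, -2.1, -1, 0, 0, 0],
    [1, 1.2, -1.5, -0.5, 0, 0, 0],
    [1, 0.5, -0.6, 0, 0, 0, 0],
    [1, 0, 0, 0, 0, 0, 0],
    [1, 0, 0, 0, 0, 0, 0],
  ],
)

```text
clock: 13.5
eef_pos: [501.9, -454.4, 147.2]
tool_rot: [-2.769, 1.563, 3.101]
force: [0.4, 0.5, 0.3]
width: 86.0
```

Run:
```python
from look import *
s=ctrl.read_state();print(s["clock"],s["eef_pos"],s["width"],s["force"],s["qpos"].round(2))
C,im=wl("l_w");lidfit(C,im,"lid_medium","l_v",thr=110)
```

```text
13.5 [ 501.86995332 -454.42647222  147.20776059] 85.97275203514319 [0.43575178 0.53458749 0.32060286] [ 0.76  0.76 -0.12  1.5   0.11  0.89  1.76]
lid_medium c [ 506.4 -453.2] n 149 std 4.32
  ref [ 507.  -453.6] 111 1.22 free [ 513.3 -455.8   64.1]
```

View pics/l_v.png

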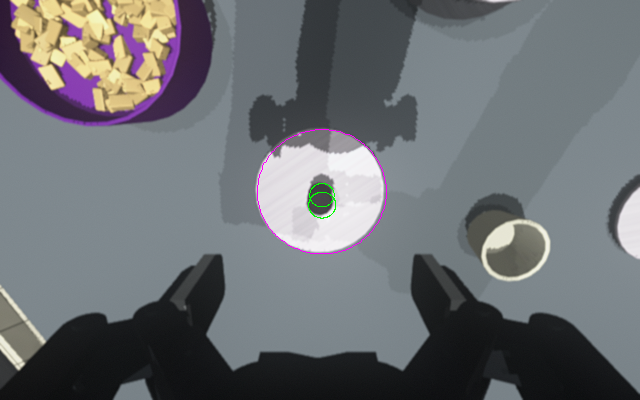

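Request:
arm_command(
  series=[
    [1, 0.2, 0, -1, 0, 0, 0],
    [1, 0.1, 0, -2, 0, 0, 0],
    [1, 0, 0, -2, 0, 0, 0],
    [1, 0, 0, -2, 0, 0, 0],
    [1, 0, 0, -2, 0, 0, 0],
    [1, 0, 0, -1.5, 0, 0, 0],
    [1, 0, 0, -1, 0, 0, 0],
    [1, 0, 0, -0.6, 0, 0, 0],
    [1, 0, 0, 0, 0, 0, 0],
    [1, 0, 0, 0, 0, 0, 0],
    [1, 0, 0, 0, 0, 0, 0],
  ],
)

```text
clock: 14.47
eef_pos: [506.3, -456.0, 28.3]
tool_rot: [-2.161, 1.565, -2.574]
force: [-0.3, -0.8, 1.4]
width: 85.5
```

Run:
```python
from look import *
s=ctrl.read_state();print(s["clock"],s["eef_pos"],s["width"],s["force"])
C,im=wl("m_w")
```

```text
14.4667 [ 506.27878455 -456.0337564    28.33496642] 85.47693771286309 [-0.27956921 -0.84781198  1.42402843]
```

View pics/m_w.png

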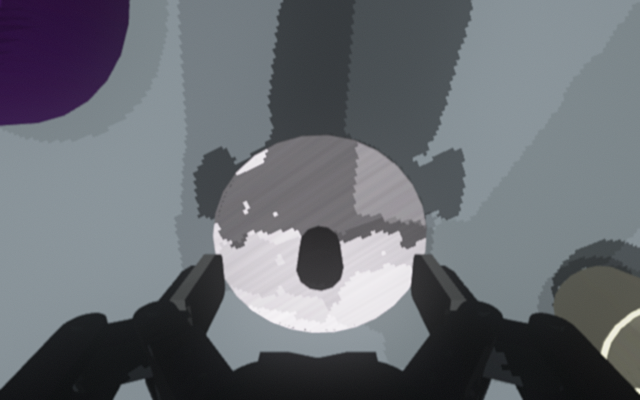

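Request:
arm_command(
  series=[
    [1, 0, 0, -0.6, 0, 0, 0],
    [1, 0, 0, -0.6, 0, 0, 0],
    [1, 0, 0, 0, 0, 0, 0],
    [1, 0, 0, 0, 0, 0, 0],
    [0, 0, 0, 0, 0, 0, 0],
    [0, 0, 0, 0, 0, 0, 0],
    [0, 0, 0, 0, 0, 0, 0],
    [0, 0, 0, 0, 0, 0, 0],
    [0, 0, 0, 0, 0, 0, 0],
    [0, 0, 0, 0, 0, 0, 0],
    [0, 0, 0, 0, 0, 0, 0],
    [0, 0, 0, 0, 0, 0, 0],
    [0, 0, 0, 0, 0, 0, 0],
  ],
)

```text
clock: 15.6
eef_pos: [505.8, -455.6, 15.6]
tool_rot: [-2.391, 1.565, -2.804]
force: [-0.1, -0.3, 3.7]
width: 20.3
```

Gripped. I'll lift it and head for the viewing stop beside pot_medium (445,−100).

Request:
arm_command(
  series=[
    [0, 0, 0, 0.5, 0, 0, 0],
    [0, 0, 0, 1, 0, 0, 0],
    [0, 0, 0, 1.5, 0, 0, 0],
    [0, 0, 0, 2, 0, 0, 0],
    [0, 0, 0, 2, 0, 0, 0],
    [0, 0, 0, 2, 0, 0, 0],
    [0, 0, 0, 2, 0, 0, 0],
    [0, 0, 0, 2, 0, 0, 0],
    [0, 0, 0, 2, 0, 0, 0],
    [0, 0, 0, 2, 0, 0, 0],
    [0, 0, 0, 2, 0, 0, 0],
    [0, 0, 0, 1.5, 0, 0, 0],
    [0, 0, 0, 0.8, 0, 0, 0],
    [0, 0, 0, 0, 0, 0, 0],
    [0, 0, 0, 0, 0, 0, 0],
  ],
)

```text
clock: 16.85
eef_pos: [505.4, -455.3, 228.6]
tool_rot: [-2.433, 1.565, -2.846]
force: [0.2, 0.8, -3.1]
width: 20.1
```

Run:
```python
from look import *
s=ctrl.read_state();print(s["clock"],s["eef_pos"],s["width"],s["force"],s["qpos"].round(2))
C,im=wl("n_w");heldfit(C,im,"lid_medium",s["eef_pos"],-5,"n_v")
```

```text
16.85 [ 505.41292928 -455.30634111  228.55455531] 20.067756860351707 [ 0.22596464  0.78460441 -3.11914835] [ 0.76  0.68 -0.12  1.42  0.1   1.05  1.77]
lid_medium held centre [ 505.2 -455.6] offset [-0.2 -0.2] n 99 std 0.48 free [ 504.5 -455.4   57.4]
```

View pics/n_v.png

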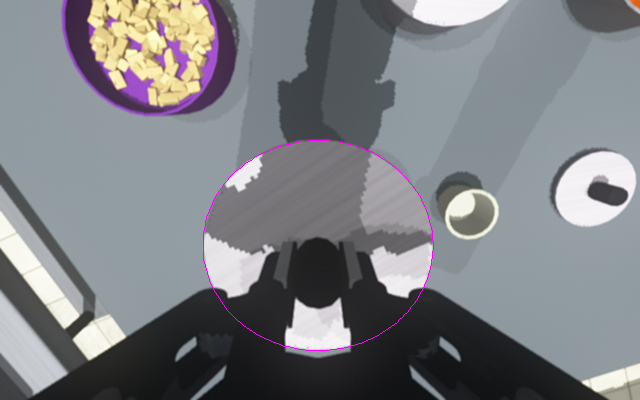

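Request:
arm_command(
  series=[
    [0, 0.1, 0.8, 0, 0, 0, 0],
    [0, 0.2, 1.5, 0, 0, 0, 0],
    [0, 0.2, 2.2, 0, 0, 0, 0],
    [0, 0.2, 2.5, 0, 0, 0, 0],
    [0, 0.2, 2.5, 0, 0, 0, 0],
    [0, 0.2, 2.5, 0, 0, 0, 0],
    [0, 0.2, 2.5, 0, 0, 0, 0],
    [0, 0.2, 2.5, 0, 0, 0, 0],
    [0, 0.2, 2.5, 0, 0, 0, 0],
    [0, 0.2, 2.5, 0, 0, 0, 0],
    [0, 0.2, 2.5, 0, 0, 0, 0],
    [0, 0.2, 2.2, 0, 0, 0, 0],
    [0, 0.2, 2.2, 0, 0, 0, 0],
    [0, 0.2, 1.5, 0, 0, 0, 0],
    [0, 0.2, 0.8, 0, 0, 0, 0],
    [0, 0.2, 0.3, 0, 0, 0, 0],
    [0, 0, 0, 0, 0, 0, 0],
    [0, 0, 0, 0, 0, 0, 0],
    [0, 0, 0, 0, 0, 0, 0],
  ],
)

```text
clock: 18.48
eef_pos: [536.2, -142.1, 228.0]
tool_rot: [-2.377, 1.564, -2.792]
force: [-0.1, 0.6, -2.3]
width: 20.3
```

Run:
```python
from look import *
s=ctrl.read_state();print(s["clock"],s["eef_pos"],s["width"],s["force"],s["qpos"].round(2))
C,im=wl("o_w");refine(C,im,["pot_medium"],"o_v")
```

```text
18.4833 [ 536.20699761 -142.05421773  227.99520325] 20.303369074389074 [-0.1123559   0.63466806 -2.25179001] [ 0.3   0.5  -0.14  1.78  0.09  0.87  1.27]
pot_medium (np.float32(38.609764), np.int64(443), np.int64(-101))
```

View pics/o_v.png

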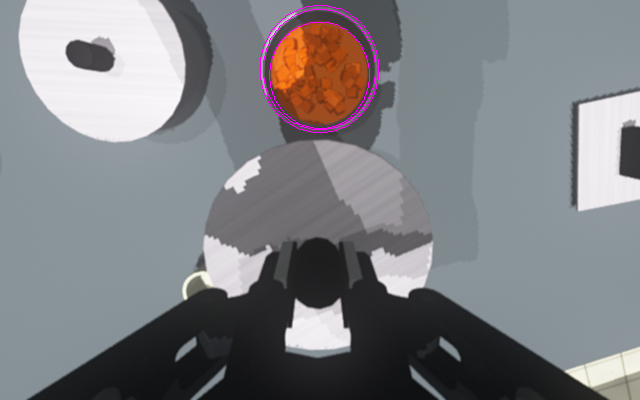

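pot_medium is at (443,−101), and the overlay lies exactly on the rim.

Request:
arm_command(
  series=[
    [0, -0.5, 0.2, 0, 0, 0, 0],
    [0, -1.2, 0.5, 0, 0, 0, 0],
    [0, -1.8, 0.8, -0.5, 0, 0, 0],
    [0, -1.8, 0.8, -1, 0, 0, 0],
    [0, -1.8, 0.8, -1, 0, 0, 0],
    [0, -1.3, 0.6, -1.5, 0, 0, 0],
    [0, -0.6, 0.3, -1.5, 0, 0, 0],
    [0, -0.3, 0.1, -1.5, 0, 0, 0],
    [0, 0, 0, -1.5, 0, 0, 0],
    [0, 0, 0, -1.5, 0, 0, 0],
    [0, 0, 0, -1.5, 0, 0, 0],
    [0, 0, 0, -1.2, 0, 0, 0],
    [0, 0, 0, -0.6, 0, 0, 0],
    [0, 0, 0, 0, 0, 0, 0],
    [0, 0, 0, 0, 0, 0, 0],
    [0, 0, 0, 0, 0, 0, 0],
  ],
)

```text
clock: 19.87
eef_pos: [444.1, -99.7, 95.9]
tool_rot: [-2.354, 1.566, -2.767]
force: [0.7, 0.4, -1.8]
width: 20.1
```

Run:
```python
from look import *
s=ctrl.read_state();print(s["clock"],s["eef_pos"],s["width"],s["force"])
v=[]
for n in("scene","side"):
    i=ctrl.get_image(n);u=proj(cam(n),[443,-101,70])[0].astype(int)
    v.append(cv2.resize(i[u[1]-50:u[1]+50,u[0]-50:u[0]+50],None,fx=4,fy=4,interpolation=cv2.INTER_CUBIC))
cv2.imwrite("pics/p.png",np.hstack(v))
```

```text
19.8667 [444.09742994 -99.70916142  95.8809956 ] 20.052112484927463 [ 0.74659853  0.35530354 -1.83773647]
```

View pics/p.png

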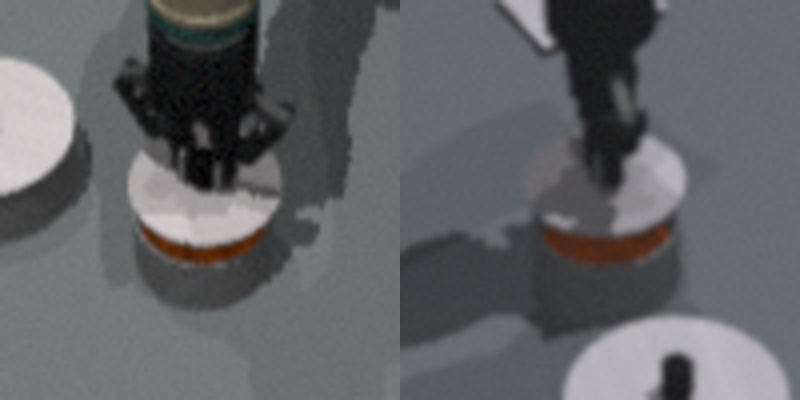

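The lid is centred over pot_medium in both views, with the gap to the rim visible all round. Lowering it now.

Request:
arm_command(
  series=[
    [0, 0, -0.1, -0.5, 0, 0, 0],
    [0, 0, 0, -0.7, 0, 0, 0],
    [0, 0, 0, -0.6, 0, 0, 0],
    [0, 0, 0, -0.4, 0, 0, 0],
    [0, 0, 0, -0.3, 0, 0, 0],
    [0, 0, 0, -0.2, 0, 0, 0],
    [0, 0, 0, 0, 0, 0, 0],
    [0, 0, 0, 0, 0, 0, 0],
  ],
)

```text
clock: 20.63
eef_pos: [443.5, -100.4, 68.1]
tool_rot: [-2.489, 1.564, -2.902]
force: [1.1, 0.2, -2.7]
width: 20.0
```

Request:
arm_command(
  series=[
    [0, 0, 0, -0.2, 0, 0, 0],
    [0, 0, 0, 0, 0, 0, 0],
    [0, 0, 0, 0, 0, 0, 0],
  ],
)

```text
clock: 20.88
eef_pos: [443.6, -100.5, 66.3]
tool_rot: [-2.459, 1.565, -2.872]
force: [-0.1, 0.1, -2.2]
width: 20.4
```

Request:
arm_command(
  series=[
    [0, 0, 0, -0.1, 0, 0, 0],
    [0, 0, 0, 0, 0, 0, 0],
    [0, 0, 0, 0, 0, 0, 0],
  ],
)

```text
clock: 21.13
eef_pos: [443.8, -100.6, 65.5]
tool_rot: [-2.418, 1.565, -2.83]
force: [-1.2, -0.3, 1.8]
width: 19.8
```

Contact: the wrist force rose from −2.2 to +1.8 N at the expected height. Releasing and retreating.

Request:
arm_command(
  series=[
    [0, 0, 0, -0.1, 0, 0, 0],
    [0, 0, 0, 0, 0, 0, 0],
    [0.15, 0, 0, 0, 0, 0, 0],
    [0.3, 0, 0, 0, 0, 0, 0],
    [0.4, 0, 0, 0, 0, 0, 0],
    [0.6, 0, 0, 0, 0, 0, 0],
    [1, 0, 0, 0, 0, 0, 0],
    [1, 0, 0, 0, 0, 0, 0],
    [1, 0, 0, 0, 0, 0, 0],
    [1, 0, 0, 0.7, 0, 0, 0],
    [1, 0, 0, 1.5, 0, 0, 0],
    [1, 0, 0, 2, 0, 0, 0],
    [1, 0, 0, 2, 0, 0, 0],
    [1, 0, 0, 2, 0, 0, 0],
    [1, 0, 0, 1.5, 0, 0, 0],
    [1, 0, 0, 1, 0, 0, 0],
    [1, 0, 0, 0, 0, 0, 0],
    [1, 0, 0, 0, 0, 0, 0],
  ],
)

```text
clock: 22.63
eef_pos: [443.8, -100.6, 171.8]
tool_rot: [-2.338, 1.566, -2.751]
force: [0.4, 0.3, -0.3]
width: 85.1
```

Run:
```python
from look import *
s=ctrl.read_state();print(s["clock"],s["eef_pos"],s["width"],s["force"],s["qpos"].round(2))
C,im=wl("q_w")
v=[]
for n in("scene","side"):
    i=ctrl.get_image(n);u=proj(cam(n),[443,-101,70])[0].astype(int)
    v.append(cv2.resize(i[u[1]-50:u[1]+50,u[0]-50:u[0]+50],None,fx=4,fy=4,interpolation=cv2.INTER_CUBIC))
cv2.imwrite("pics/q.png",np.hstack(v))
```

```text
22.6333 [ 443.80566131 -100.56622923  171.76738504] 85.11333341186487 [ 0.39915929  0.25580118 -0.27889726] [ 0.26  0.45 -0.14  2.1   0.11  0.6   1.2 ]
```

View pics/q.png

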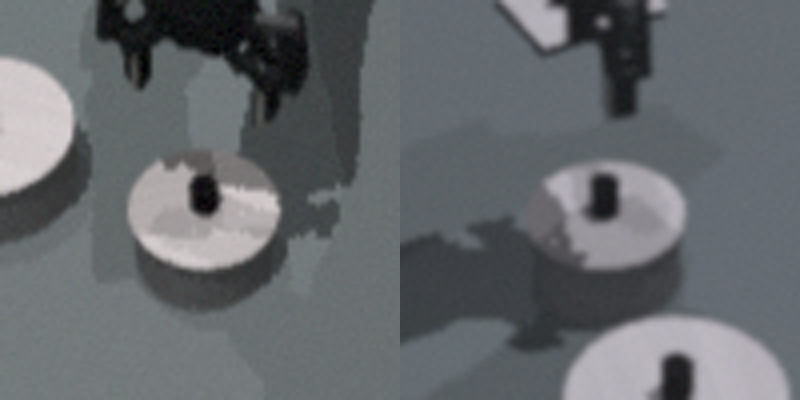

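View pics/q_w.png

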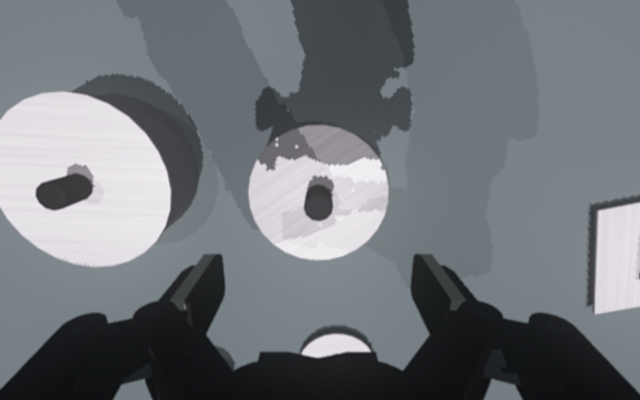

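lid_medium is seated flat in all three views. Next is lid_small.

Request:
arm_command(
  series=[
    [1, 0.9, -0.3, 0, 0, 0, 0],
    [1, 1.9, -0.6, 0, 0, 0, 0],
    [1, 2.5, -0.9, 0, 0, 0, 0],
    [1, 2.5, -0.9, 0, 0, 0, 0],
    [1, 2.5, -0.9, 0, 0, 0, 0],
    [1, 2.5, -0.9, 0, 0, 0, 0],
    [1, 2.5, -0.9, -0.5, 0, 0, 0],
    [1, 2.5, -0.8, -0.5, 0, 0, 0],
    [1, 1.8, -0.6, -0.5, 0, 0, 0],
    [1, 0.9, -0.3, -0.5, 0, 0, 0],
    [1, 0.3, 0, 0, 0, 0, 0],
    [1, 0, 0, 0, 0, 0, 0],
    [1, 0, 0, 0, 0, 0, 0],
  ],
)

```text
clock: 23.87
eef_pos: [651.0, -171.1, 150.6]
tool_rot: [-2.59, 1.563, -3.002]
force: [0.4, -0.4, 0.7]
width: 85.2
```

Run:
```python
from look import *
s=ctrl.read_state();print(s["clock"],s["eef_pos"],s["width"],s["force"],s["qpos"].round(2))
C,im=wl("r_w");lidfit(C,im,"lid_small","r_v",thr=110)
```

```text
23.8667 [ 651.00191472 -171.09595992  150.64156657] 85.2155042628941 [ 0.44850178 -0.44282231  0.6521092 ] [ 0.29  0.75 -0.13  1.51  0.12  0.89  1.28]
lid_small c [ 649.8 -174.2] n 114 std 4.11
  ref [ 650.2 -175.3] 80 2.16 free [ 679.5 -187.6   74.9]
```

View pics/r_v.png

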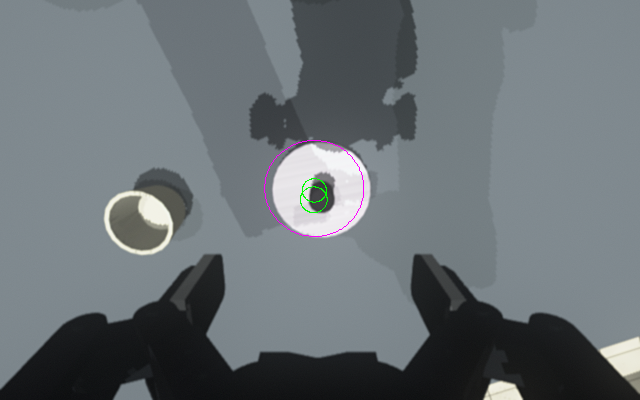

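The fit was again pulled off by a shadow. The disc centre by eye is at (321,190), which gives about (654,−170). Descending in two stages.

Request:
arm_command(
  series=[
    [1, 0.2, 0.1, -1, 0, 0, 0],
    [1, 0.1, 0, -2, 0, 0, 0],
    [1, 0, 0, -2, 0, 0, 0],
    [1, 0, 0, -2, 0, 0, 0],
    [1, 0, 0, -2, 0, 0, 0],
    [1, 0, 0, -1.5, 0, 0, 0],
    [1, 0, 0, -1, 0, 0, 0],
    [1, 0, 0, -0.7, 0, 0, 0],
    [1, 0, 0, 0, 0, 0, 0],
    [1, 0, 0, 0, 0, 0, 0],
    [1, 0, 0, 0, 0, 0, 0],
  ],
)

```text
clock: 24.83
eef_pos: [655.4, -170.6, 30.3]
tool_rot: [-2.287, 1.566, -2.7]
force: [-0.6, 0.2, 0.7]
width: 85.6
```

Run:
```python
from look import *
s=ctrl.read_state();print(s["clock"],s["eef_pos"],s["width"],s["force"])
C,im=wl("s_w")
```

```text
24.8333 [ 655.38775218 -170.60626063   30.27078803] 85.56961420579204 [-0.62927754  0.16224713  0.65680964]
```

View pics/s_w.png

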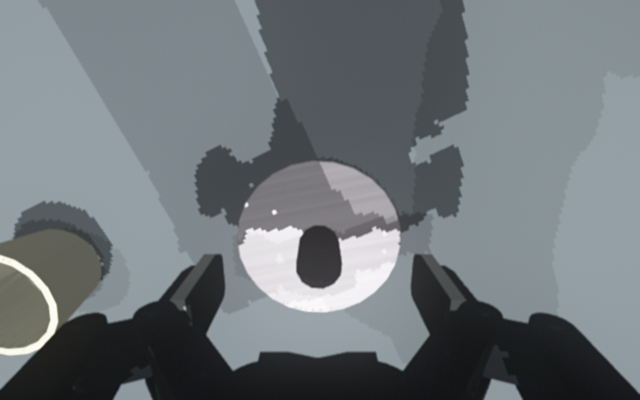

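The knob is centred between the jaws at (319,257). Going down 14 mm and closing.

Request:
arm_command(
  series=[
    [1, 0, 0, -0.7, 0, 0, 0],
    [1, 0, 0, -0.7, 0, 0, 0],
    [1, 0, 0, 0, 0, 0, 0],
    [1, 0, 0, 0, 0, 0, 0],
    [0, 0, 0, 0, 0, 0, 0],
    [0, 0, 0, 0, 0, 0, 0],
    [0, 0, 0, 0, 0, 0, 0],
    [0, 0, 0, 0, 0, 0, 0],
    [0, 0, 0, 0, 0, 0, 0],
    [0, 0, 0, 0, 0, 0, 0],
    [0, 0, 0, 0, 0, 0, 0],
    [0, 0, 0, 0, 0, 0, 0],
    [0, 0, 0, 0, 0, 0, 0],
  ],
)

```text
clock: 25.97
eef_pos: [654.9, -170.6, 15.6]
tool_rot: [-2.41, 1.565, -2.823]
force: [-0.9, 0.1, 4.1]
width: 20.3
```

Request:
arm_command(
  series=[
    [0, 0, 0, 0.5, 0, 0, 0],
    [0, 0, 0, 1, 0, 0, 0],
    [0, 0, 0, 1.5, 0, 0, 0],
    [0, 0, 0, 2, 0, 0, 0],
    [0, 0, 0, 2, 0, 0, 0],
    [0, 0, 0, 2, 0, 0, 0],
    [0, 0, 0, 2, 0, 0, 0],
    [0, 0, 0, 2, 0, 0, 0],
    [0, 0, 0, 2, 0, 0, 0],
    [0, 0, 0, 2, 0, 0, 0],
    [0, 0, 0, 2, 0, 0, 0],
    [0, 0, 0, 1.5, 0, 0, 0],
    [0, 0, 0, 0.8, 0, 0, 0],
    [0, 0, 0, 0, 0, 0, 0],
    [0, 0, 0, 0, 0, 0, 0],
  ],
)

```text
clock: 27.22
eef_pos: [654.4, -170.5, 228.7]
tool_rot: [-2.427, 1.565, -2.839]
force: [-0.1, -0.6, -1.8]
width: 20.4
```

Run:
```python
from look import *
s=ctrl.read_state();print(s["clock"],s["eef_pos"],s["width"],s["force"],s["qpos"].round(2))
C,im=wl("t_w");heldfit(C,im,"lid_small",s["eef_pos"],-5,"t_v")
```

```text
27.2167 [ 654.40318589 -170.4679793   228.66214386] 20.422130657176062 [-0.1325036  -0.58199674 -1.76954788] [ 0.29  0.68 -0.14  1.43  0.1   1.05  1.29]
lid_small held centre [ 640.  -179.2] offset [-14.4  -8.7] n 93 std 2.1 free [ 643.2 -180.8   47.9]
```

View pics/t_v.png

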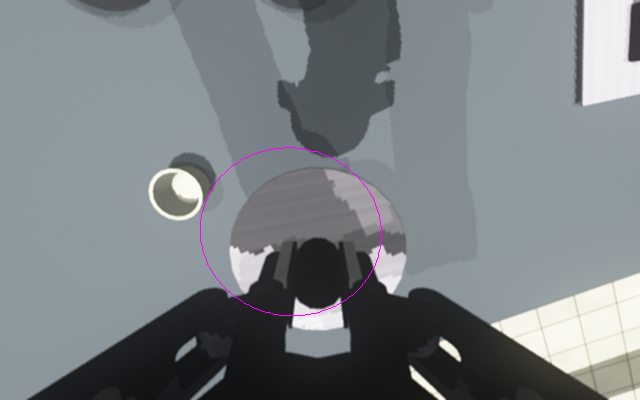

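The fit locked onto a shadow. By eye the held disc is symmetric about u≈318, so its offset is about 0, as with the others. Carrying it to the viewing stop beside pot_small.

Request:
arm_command(
  series=[
    [0, -0.4, 0.8, 0, 0, 0, 0],
    [0, -0.8, 1.7, 0, 0, 0, 0],
    [0, -1.1, 2.4, 0, 0, 0, 0],
    [0, -1.1, 2.4, 0, 0, 0, 0],
    [0, -1.1, 2.4, 0, 0, 0, 0],
    [0, -1.1, 2.4, 0, 0, 0, 0],
    [0, -1.1, 2.4, 0, 0, 0, 0],
    [0, -1.1, 2.4, 0, 0, 0, 0],
    [0, -1.1, 2.4, 0, 0, 0, 0],
    [0, -1.1, 2.4, 0, 0, 0, 0],
    [0, -1.1, 2.4, 0, 0, 0, 0],
    [0, -1.1, 2.4, 0, 0, 0, 0],
    [0, -1.1, 2.4, 0, 0, 0, 0],
    [0, -1.1, 2.4, 0, 0, 0, 0],
    [0, -1.1, 2.4, 0, 0, 0, 0],
    [0, -1.1, 2.4, 0, 0, 0, 0],
    [0, -1.1, 2.4, 0, 0, 0, 0],
    [0, -1.1, 2.0, 0, 0, 0, 0],
    [0, -0.7, 1.2, 0, 0, 0, 0],
    [0, -0.3, 0.5, 0, 0, 0, 0],
  ],
)

```text
clock: 28.93
eef_pos: [453.7, 254.2, 227.5]
tool_rot: [-2.608, 1.562, -3.016]
force: [-0.7, 0.6, -0.6]
width: 20.4
```

Request:
arm_command(
  series=[
    [0, 0, 0, 0, 0, 0, 0],
    [0, 0, 0, 0, 0, 0, 0],
    [0, 0, 0, 0, 0, 0, 0],
  ],
)

```text
clock: 29.18
eef_pos: [457.1, 250.0, 227.9]
tool_rot: [-2.304, 1.564, -2.719]
force: [-0.2, -0.9, -2.2]
width: 20.2
```

Run:
```python
from look import *
s=ctrl.read_state();print(s["clock"],s["eef_pos"],s["width"],s["force"],s["qpos"].round(2))
C,im=wl("u_w");refine(C,im,["pot_small"],"u_v")
v=cv2.imread("pics/u_v.png");e=s["eef_pos"];cv2.polylines(v,[proj(C,circ(e[0],e[1],45,e[2]-5)).round().astype(int)],True,(0,255,0),1);cv2.imwrite("pics/u_v.png",v)
```

```text
29.1833 [457.080483   249.98010113 227.90849795] 20.223913227191566 [-0.1682739  -0.89136791 -2.16205933] [-0.43  0.46 -0.17  1.87  0.1   0.83  0.5 ]
pot_small (np.float32(39.28392), np.int64(370), np.int64(283))
```

View pics/u_v.png

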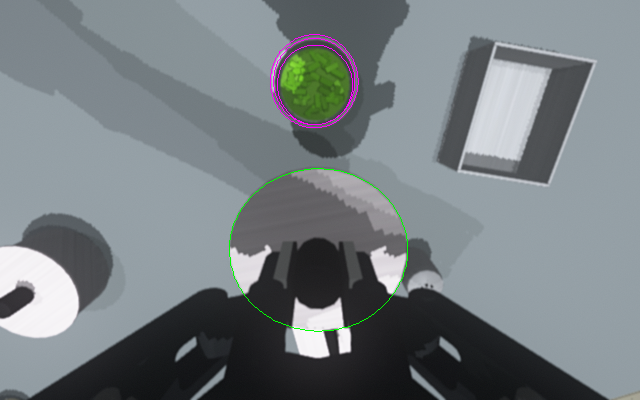

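The green zero-offset circle lies on the held lid. pot_small is at (370,283), the same as before.

Request:
arm_command(
  series=[
    [0, -0.5, 0.2, 0, 0, 0, 0],
    [0, -1.2, 0.5, 0, 0, 0, 0],
    [0, -1.8, 0.7, -0.5, 0, 0, 0],
    [0, -1.8, 0.7, -1, 0, 0, 0],
    [0, -1.6, 0.6, -1, 0, 0, 0],
    [0, -1.1, 0.4, -1.5, 0, 0, 0],
    [0, -0.5, 0.2, -1.5, 0, 0, 0],
    [0, -0.2, 0, -1.5, 0, 0, 0],
    [0, 0, 0, -1.5, 0, 0, 0],
    [0, 0, 0, -1.5, 0, 0, 0],
    [0, 0, 0, -1.5, 0, 0, 0],
    [0, 0, 0, -1.5, 0, 0, 0],
    [0, 0, 0, -0.8, 0, 0, 0],
    [0, 0, 0, 0, 0, 0, 0],
    [0, 0, 0, 0, 0, 0, 0],
    [0, 0, 0, 0, 0, 0, 0],
  ],
)

```text
clock: 30.57
eef_pos: [369.8, 284.9, 90.9]
tool_rot: [-2.588, 1.566, -3.0]
force: [-0.0, -0.7, -1.3]
width: 20.4
```

Run:
```python
from look import *
s=ctrl.read_state();print(s["clock"],s["eef_pos"],s["width"],s["force"])
v=[]
for n in("scene","side"):
    i=ctrl.get_image(n);u=proj(cam(n),[371,283,65])[0].astype(int)
    v.append(cv2.resize(i[u[1]-40:u[1]+40,u[0]-40:u[0]+40],None,fx=5,fy=5,interpolation=cv2.INTER_CUBIC))
cv2.imwrite("pics/v.png",np.hstack(v))
```

```text
30.5667 [369.75473365 284.93072962  90.90183686] 20.434415731389034 [-0.03094078 -0.74555101 -1.33983787]
```

View pics/v.png

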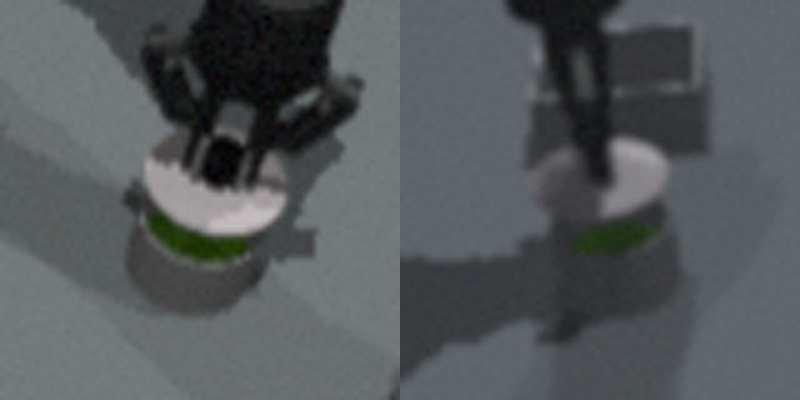

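Request:
arm_command(
  series=[
    [0, 0.1, -0.1, -0.5, 0, 0, 0],
    [0, 0, 0, -0.7, 0, 0, 0],
    [0, 0, 0, -0.6, 0, 0, 0],
    [0, 0, 0, -0.5, 0, 0, 0],
    [0, 0, 0, -0.3, 0, 0, 0],
    [0, 0, 0, -0.2, 0, 0, 0],
    [0, 0, 0, 0, 0, 0, 0],
    [0, 0, 0, 0, 0, 0, 0],
  ],
)

```text
clock: 31.33
eef_pos: [370.5, 283.5, 62.1]
tool_rot: [-2.453, 1.564, -2.866]
force: [1.5, -0.1, -1.9]
width: 20.2
```

Request:
arm_command(
  series=[
    [0, 0, 0, -0.2, 0, 0, 0],
    [0, 0, 0, 0, 0, 0, 0],
    [0, 0, 0, 0, 0, 0, 0],
  ],
)

```text
clock: 31.58
eef_pos: [370.6, 283.6, 60.3]
tool_rot: [-2.479, 1.565, -2.892]
force: [-0.2, 0.0, -1.0]
width: 20.0
```

Request:
arm_command(
  series=[
    [0, 0, 0, -0.1, 0, 0, 0],
    [0, 0, 0, 0, 0, 0, 0],
    [0, 0, 0, 0, 0, 0, 0],
  ],
)

```text
clock: 31.83
eef_pos: [370.7, 283.6, 59.5]
tool_rot: [-2.503, 1.565, -2.916]
force: [-1.9, -0.6, 2.8]
width: 20.2
```

Contact at the expected height (59.5 mm). Releasing and retreating.

Request:
arm_command(
  series=[
    [0, 0, 0, -0.1, 0, 0, 0],
    [0, 0, 0, 0, 0, 0, 0],
    [0.15, 0, 0, 0, 0, 0, 0],
    [0.3, 0, 0, 0, 0, 0, 0],
    [0.4, 0, 0, 0, 0, 0, 0],
    [0.6, 0, 0, 0, 0, 0, 0],
    [1, 0, 0, 0, 0, 0, 0],
    [1, 0, 0, 0, 0, 0, 0],
    [1, 0, 0, 0, 0, 0, 0],
    [1, 0, 0, 0.7, 0, 0, 0],
    [1, 0, 0, 1.5, 0, 0, 0],
    [1, 0, 0, 2, 0, 0, 0],
    [1, 0, 0, 2, 0, 0, 0],
    [1, 0, 0, 2, 0, 0, 0],
    [1, 0, 0, 2, 0, 0, 0],
    [1, 0, 0, 2, 0, 0, 0],
    [1, 0, 0, 2, 0, 0, 0],
    [1, 0, 0, 1, 0, 0, 0],
    [1, 0, 0, 0, 0, 0, 0],
    [1, 0, 0, 0, 0, 0, 0],
  ],
)

```text
clock: 33.5
eef_pos: [370.7, 283.5, 210.7]
tool_rot: [-2.547, 1.566, -2.96]
force: [-0.7, 0.1, -1.3]
width: 85.7
```

Request:
arm_command(
  series=[
    [1, 0, 1, 0, 0, 0, 0],
    [1, 0, 2, 0, 0, 0, 0],
    [1, 0, 2, 0, 0, 0, 0],
    [1, 0, 2, 0, 0, 0, 0],
    [1, 0, 2, 0, 0, 0, 0],
    [1, 0, 1, 0, 0, 0, 0],
    [1, 0, 0, 0, 0, 0, 0],
    [1, 0, 0, 0, 0, 0, 0],
  ],
)

```text
clock: 34.17
eef_pos: [370.0, 383.1, 209.2]
tool_rot: [-2.281, 1.563, -2.693]
force: [0.5, -0.5, 0.7]
width: 85.2
```

Run:
```python
from look import *
s=ctrl.read_state();print(s["clock"],s["eef_pos"],s["width"],s["force"])
wl("w_w")
D={"large":(358,-269,72,68,68,64),"medium":(443.5,-101,58,62,54,58),"small":(370.5,283,45,56,41,52)}
for n in("scene","side"):
    i=ctrl.get_image(n);cv2.imwrite(f"pics/w_{n}.png",i);C=cam(n);t2=[]
    for l,(x,y,r,z,rp,h) in D.items():
        big=cv2.resize(i,None,fx=4,fy=4,interpolation=cv2.INTER_CUBIC);u=(proj(C,[x,y,z])[0]*4).astype(int)
        a=big.copy();cv2.polylines(a,[(proj(C,circ(x,y,r,z))*4+2).astype(int)],True,(255,0,255),1);cv2.polylines(a,[(proj(C,circ(x,y,rp,0))*4+2).astype(int)],True,(255,255,0),1)
        t2.append(np.vstack([q[u[1]-120:u[1]+160,u[0]-130:u[0]+130] for q in(a,big)]))
    cv2.imwrite(f"pics/w2_{n}.png",np.hstack(t2))
```

```text
34.1667 [369.96257682 383.05353266 209.2341353 ] 85.22100566191857 [ 0.47674488 -0.47263016  0.70809058]
```

View pics/w2_scene.png

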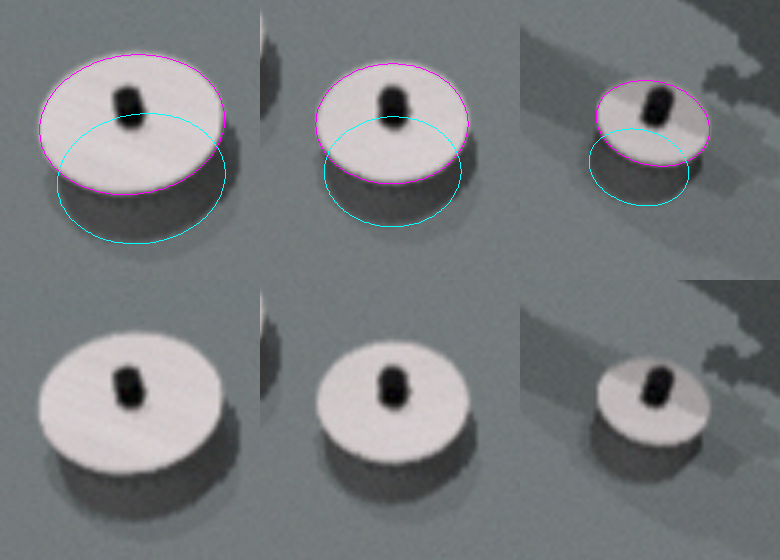

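View pics/w2_side.png

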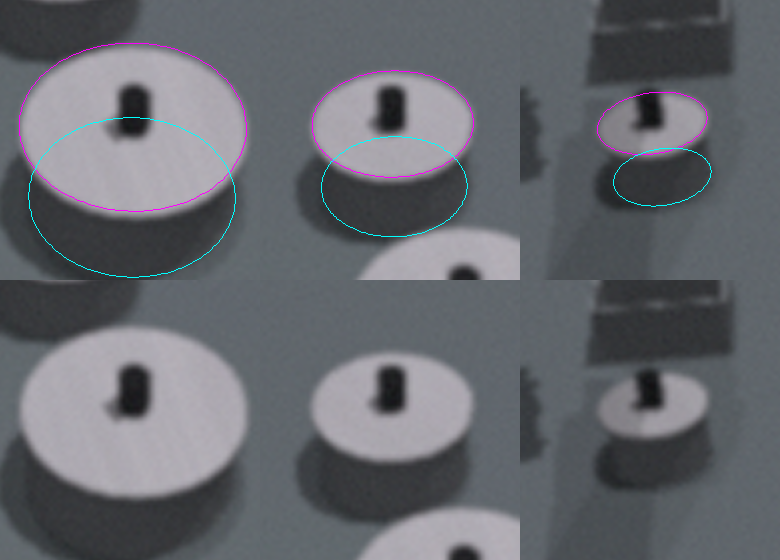

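View pics/w_w.png

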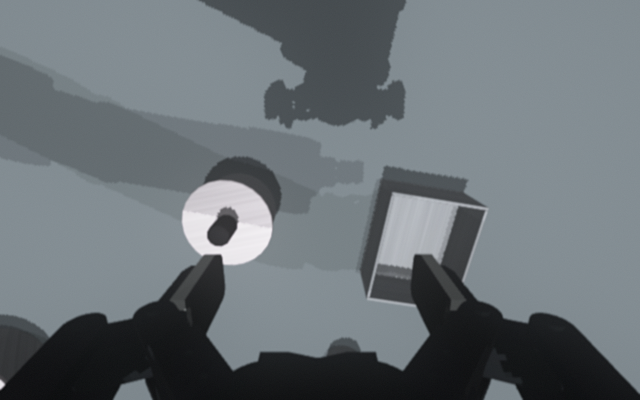

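View pics/w_scene.png

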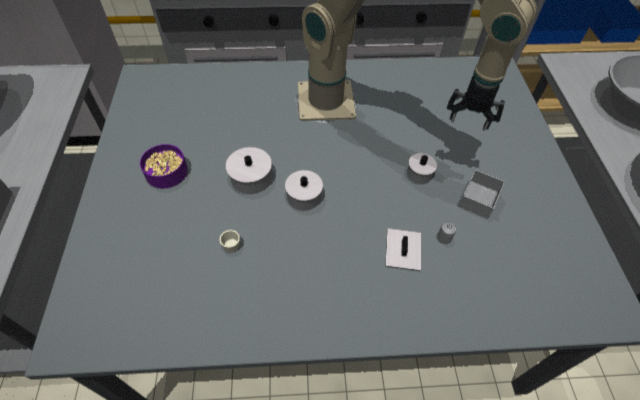

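In the scene view all three lids lie exactly on the predicted seated circles. The side view agrees to about 1 px. The other things are where they were and the gripper is clear, so I'm handing in.

Run:
```python
from cell import ctrl
print(ctrl.finish_job())
```

```text
the job is handed in; nothing more can be done
None
```

All three round lids are on the steel pots of their own size. I handed the job in at about 34 s of the 106 s allowed; the interface gives no verdict.

**What I did:** I gripped each lid by its knob and lifted it. I then found the pot rim again with the wrist camera, lowered the lid until the wrist force showed contact, released it and backed away. Contact came within about 1 mm of the expected height each time. I left the purple pot alone.

**Last checks:** With the gripper clear, the scene view shows each lid lying on the circle predicted for a seated lid, flat on its rim. The rectangular pan, its lid, the shaker and the cup look unmoved.

**What failed or disagreed:**
- **Lid fits:** Shadows pulled three automatic wrist-camera lid fits off, by 6–8 mm for lid_large once placed and lid_small on the bench. The fit of lid_small in the gripper missed by about 17 mm. I used the picture by eye there, and a projected circle for the held lid.
- **Pot positions:** The scene camera's first pot positions were 3–6 mm off the side view's. The wrist views agreed with the side view, so I used those.
- **Side view at the end:** It sits about 1 px off the predicted circles, within calibration error.

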